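# Fetch the pipette bulb from behind the tins and put the others back

## Robot

A 6-joint arm with a two-finger parallel gripper is mounted at the origin on a cart in front of the work surface, level with it; the furniture and walls round the work are solid. World frame = base frame: x ahead of the robot, y to its left, z up, the work surface at z = 0. Lengths are in m, angles in rad, forces in N, time in s.
With the tool pointing down it reaches from about 0.35 to 0.85 m from the base axis. Payload 8.1 kg.
Tool frame: the origin (TCP) lies at the very end of the fingers, on their centre line; the grasp point (between the pads) lies 19 mm behind it; z points along the fingers, y is the direction in which the jaws open and shut (so a half turn about z gives the same grasp; the last joint's range is limited). The gripper opens to 85 mm and grips with 20 to 120 N. Pads are 22 mm wide; open, the fingers measure 114 mm over their backs; the gripper's body (76 mm by 85 mm) begins 54 mm behind the grasp point. The pads swing forward as they close: fully open they stand 13 mm farther back than shut.
Start: joints at [-1.356, 0.13, 1.488, -0, 1.523, -0.085], TCP at [0.177, -0.573, 0.231] pointing down, gripper open.
Joint ranges: [-2.96, 2.96], [-0.89, 2.26], [0.02, 2.5], [-1.34, 4.48], [0, 2.73], [-2.66, 2.66]. Speed limits (rad/s): [2.39, 2.39, 2.79, 3.14, 3.14, 3.14].

## Interface

Orientations are given as a unit quaternion [w, x, y, z].
In Python, from rig import readout, capture, ticket gives the robot as it stands.
- The arm moves only by the tool step_arm, never from a script. Its argument "series" is a list of rows, each a list of 7 numbers: the shift along the tool's x, y, z in cm, then the turn, a rotation vector about the tool's x, y, z in rad, then the opening in per cent of the stroke, from 0 (shut) to 100 (fully open). In form: [[x, y, z, rx, ry, rz, gripper], ...]. A call has 1 to 5 rows; each row is the pose to reach, as a shift and turn from the pose measured when the call began, along the tool's axes at that moment; what a row does not reach only later rows make up. A row lasts 1/8 s, in which the tool goes at most 62.5 mm and 10.7 degrees, less where a joint would pass 70% of its speed; a pose out of reach is approached as far as the arm can. A call with a gripper value outside its range is refused whole. The fingers move at their own pace and stop on an object; "grip_force" is the grip in N (left out, the last holds). Time passes only in rows, so rows that repeat a pose let the fingers close. It gives the time, the measured TCP pose, the force and the opening at its end, in the units of the state.
- readout.state(): the state, without advancing time (a new reading comes with each control period).
- capture(name): name is "side" or "top" or "wrist"; returns a dict with "color" (384x512x3 uint8, red, green, blue), "intrinsics" (3x3 intrinsics, pixels), "cam_to_world" (4x4, takes a point from camera to world coordinates). Camera axes: x right, y down, z forward; pixel columns grow to the right and rows downward; lengths in m; the calibration is good to about 2 mm. The wrist camera is an equidistant fisheye: a pixel r from the principal point sees the ray r / f radians off the axis. A picture is of the moment at which its call begins. There is no depth.
- ticket.hand_in(): hands the job in, once; it reports no verdict.
The state is a dict: "time_s": time; "joint_positions": joint angles; "dq": joint speeds; "joint_efforts": joint torques, N m; "eef_pos": TCP position; "ee_rot": TCP orientation; "wrist_force": force on the tool from outside, world axes, zero at the start; "torque": the same for the moment, N m; "width": finger opening in m.
Only numpy, scipy, OpenCV 4.12 (cv2) and the standard library are available. Lean on these libraries where they do the work, as an engineer would, in place of code of your own. Each camera call takes 0.05 s, during which the arm holds its last target.

## Task

The red pipette bulb stands at the back of the grey rack, penned in by a stack of two tins and an empty brass cup. Set both tins and the cup side by side, upright, on the blue mat, then, while they stand there, take the bulb and stand it upright on the middle of the round cork coaster, and finally put the cup and the tins back on the rack exactly where they stood, the short tin on the tall one again. Do not knock anything over, and leave the flask and the amber vial where they are.

Things in the scene. Friction and masses are not known exactly. Their poses are not given: they have to be found in the camera images.
- red_bulb: Red rubber pipette bulb, to be fetched: round body 42 mm across at its widest (about 20 to 25 mm above its foot), 60 mm tall, narrow neck 14 mm across above 46 mm; behaves as rigid, 35 g. Origin at the centre of its underside, z up along its axis. It stands on the rack, about 6 mm in front of the back stop, with the tins and the cup about 5 mm from it at its front left and front right.
- tall_tin: Grey steel sample tin with a white lid, round, 64 mm tall, 63 mm across the body and 65 mm across the lid (the top 10 mm), closed and solid, 120 g. Origin at the centre of its underside, z up. It stands on the rack at the front left or front right of the bulb, with the short tin on top of it.
- short_tin: Like the tall tin but only 45 mm tall: 63 mm across the body, 65 mm across the lid (the top 11 mm), 120 g. Origin at the centre of its underside, z up. It starts standing loose on the tall tin's flat lid, in line with it.
- brass_cup: Empty brass test cup, open at the top, 51 mm tall: round wall 60 mm across outside, with a flange 68 mm across over its top 7 mm; opening 48 mm across, floor 4 mm thick; 190 g. Origin at the centre of its underside, z up. It stands on the rack on the other side of the bulb from the tins.
- rack: Fixed grey plate 115 x 170 x 6 mm on the bench with an upright aluminium back stop (84 mm wide, 6 mm thick, top 58 mm above the bench). Origin on its underside, 44 mm behind the front edge, midway along y; x points from the open front to the back stop (its front face at x = +57 mm), y to the left. The bulb stands near x = 30, y = 0 mm, the two front places are near x = 0, y = +51 and -51 mm.
- mat: Side area: flat fixed blue plastic mat, 100 x 250 mm and 3 mm thick. Origin at the centre of its underside; x along its short side, y along its long side; empty at the start.
- coaster: Fixed round coaster with a white edge and cork top, 80 mm across, 6 mm thick. Origin at the centre of its underside, z up.
- flask: Bystander: glass conical flask with pale yellow contents, 79 mm across the foot, 102 mm tall, loose; must stay where it is. Origin at the centre of its underside.
- vial: Bystander: amber glass vial with a black cap, 33 mm across, 74 mm tall, loose; must stay where it is. Origin at the centre of its underside.
Mind the look-alikes: they are no part of the job. Of the things shaped like the tall_tin, the grey one is meant.

How it is judged:
By the outcome, as a careful person would: the job done as asked, in the order asked, and still so for the second after the job is handed in, with the robot touching nothing.
It also fails if it takes over 109 s, if anything falls off the work surface, if the arm or the gripper's body presses on something with over 40 N, if the wrist force passes 120 N, or if a joint passes its speed limit or range.

## Working session

There is one attempt and no reset: what is moved stays moved. The work goes in short steps, Python scripts to look and compute and a tool call to move; the robot and the scene stay as the last step left them, time stands still between calls to the robot, and variables do not carry over. Pictures are saved under pics/ and viewed, and the job is handed in when it is done.

Besides the shell and the picture viewer there is one more tool, called after "Call:" as name(argument=value, ...) on one line, values as JSON. step_arm: Moves the arm, as the interface text tells. Its arguments: {"type":"object","properties":{"series":{"type":"array"},"grip_force":{"type":"number"}},"required":["series"]}

```bash
mkdir -p pics; ls; python3 - <<'E'
from rig import readout,capture
import cv2,numpy as np
print(readout.state())
for n in("side","top","wrist"):
    c=capture(n);cv2.imwrite(f"pics/{n}0.png",c["color"][:,:,::-1]);print(n,c["intrinsics"].round(1).tolist(),np.round(c["cam_to_world"],4).tolist())
E
```

```text
pics
{'time_s': 0.0, 'joint_positions': array([-1.35636304e+00,  1.31161485e-01,  1.48925858e+00, -1.40719970e-05,
        1.52302224e+00, -8.53838470e-02]), 'dq': array([-2.12759488e-03,  9.88475487e-05, -1.27354714e-03, -1.30978839e-03,
       -3.15342986e-04, -7.70107668e-04]), 'joint_efforts': array([-1.20564542e-03, -5.69389772e+01, -5.00559533e+01, -6.52404342e-04,
        1.43949120e-02, -1.70084064e-06]), 'eef_pos': array([ 0.17711585, -0.57268852,  0.23025562]), 'ee_rot': array([-9.22446669e-04,  9.88784264e-01,  1.49347999e-01, -6.66456650e-05]), 'wrist_force': array([ 0.30238699, -0.22270253,  0.32514433]), 'torque': array([-0.03038895,  0.03731789, -0.04555569]), 'width': 0.08539203716890956}
side [[427.3, 0.0, 249.9], [0.0, 427.3, 201.8], [0.0, 0.0, 1.0]] [[0.9784, -0.1539, 0.138, 0.3911], [-0.206, -0.78, 0.5909, -0.9533], [0.0167, -0.6065, -0.7949, 0.741], [0.0, 0.0, 0.0, 1.0]]
top [[473.2, 0.0, 252.6], [0.0, 473.2, 193.8], [0.0, 0.0, 1.0]] [[-0.0204, -0.9798, 0.1988, 0.3535], [-0.9998, 0.0198, -0.0049, -0.464], [0.0009, -0.1989, -0.98, 0.8968], [0.0, 0.0, 0.0, 1.0]]
wrist [[297.3, 0.0, 251.6], [0.0, 297.3, 195.2], [0.0, 0.0, 1.0]] [[0.2957, -0.9216, -0.2515, 0.2397], [-0.9553, -0.2856, -0.0768, -0.5546], [-0.001, 0.263, -0.9648, 0.3746], [0.0, 0.0, 0.0, 1.0]]
```

View pics/side0.png

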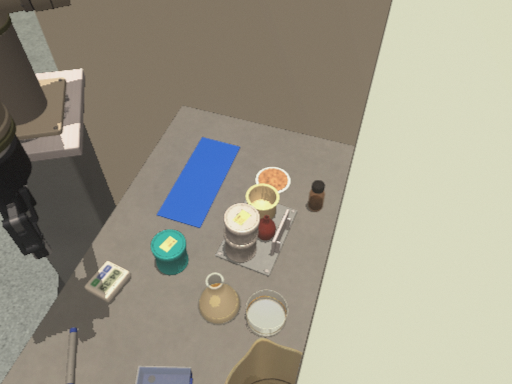

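View pics/top0.png

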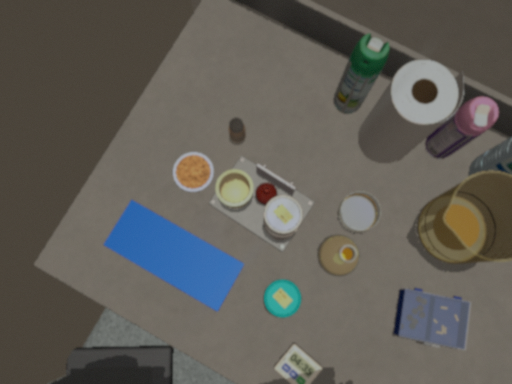

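View pics/wrist0.png

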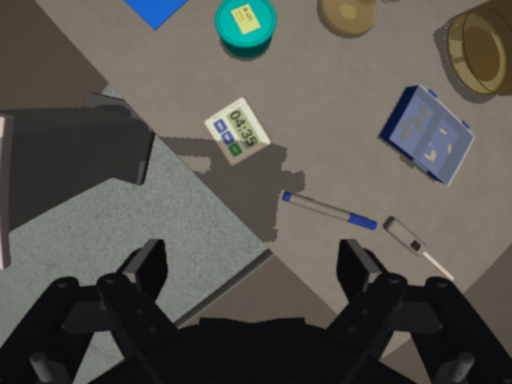

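Side image: the grey tin stack with white lids is at (241,230), the brass cup at (262,203), the red bulb at (266,229), the coaster at (273,180), the mat at (200,180), the vial at (317,195) and the flask at (219,300). The teal tin at (170,252) is the look-alike. I'll confirm with enlarged crops.

```bash
python3 - <<'E'
import cv2
a=cv2.imread("pics/top0.png");cv2.imwrite("pics/top0c.png",cv2.resize(a[130:270,160:360],None,fx=4,fy=4,interpolation=cv2.INTER_CUBIC))
a=cv2.imread("pics/side0.png");cv2.imwrite("pics/side0c.png",cv2.resize(a[150:290,150:340],None,fx=4,fy=4,interpolation=cv2.INTER_CUBIC))
E
```

```text
(no output)
```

View pics/top0c.png

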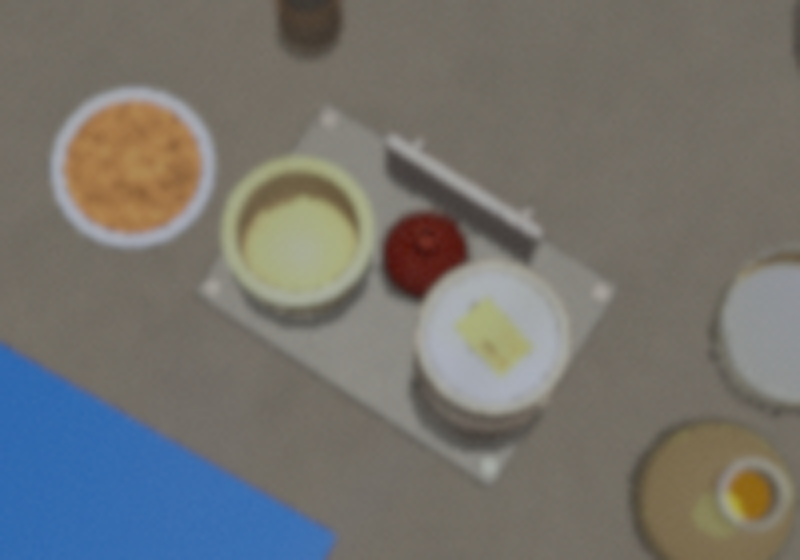

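View pics/side0c.png

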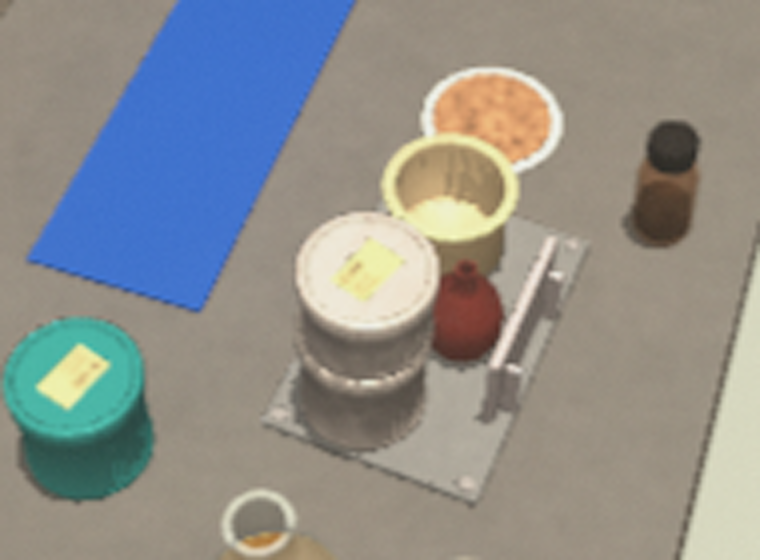

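Two things have the tall tin's shape. The grey one is the lower tin of the stack at side (241,247), and the teal one is at side (170,252). The grey one on the rack is meant, and the crop confirms it. Next I'll measure positions.

```bash
cat > h.py <<'E'
import numpy as np,cv2
C={"side":(np.array([[427.3,0,249.9],[0,427.3,201.8],[0,0,1]]),np.array([[0.9784,-0.1539,0.138,0.3911],[-0.206,-0.78,0.5909,-0.9533],[0.0167,-0.6065,-0.7949,0.741],[0,0,0,1]])),
"top":(np.array([[473.2,0,252.6],[0,473.2,193.8],[0,0,1]]),np.array([[-0.0204,-0.9798,0.1988,0.3535],[-0.9998,0.0198,-0.0049,-0.464],[0.0009,-0.1989,-0.98,0.8968],[0,0,0,1]]))}
def ray(cam,u,v,z,K=None,T=None):
    if K is None:K,T=C[cam]
    d=T[:3,:3]@np.linalg.inv(K)@np.array([u,v,1.]);o=T[:3,3]
    return (o+d*(z-o[2])/d[2])[:2]
def proj(cam,P):
    K,T=C[cam];p=T[:3,:3].T@(np.asarray(P,float)-T[:3,3]);q=K@p;return q[:2]/q[2]
def frontal(cam,u,v,z): return ray(cam,u,v,z)
E
python3 - <<'E'
from h import *
T=lambda u,v:(160+u/4-.375,130+v/4-.375)
S=lambda u,v:(150+u/4-.375,150+v/4-.375)
for n,z,t,s in [("coaster",.006,(133,166),(491,119)),("cup",.057,(298,231),(450,186)),("short",.115,(493,338),(368,270)),("bulb",.066,(427,238),(467,268))]:
    print(n,ray("top",*T(*t),z).round(4),ray("side",*S(*s),z).round(4))
c=[ray("top",*T(*p),.006) for p in[(200,290),(330,107),(613,290),(490,483)]]
print("rack",np.round(c,4).tolist(), [np.linalg.norm(c[i]-c[(i+1)%4]).round(4) for i in range(4)])
print("rack side",[ray("side",*S(*p),.006).round(4).tolist() for p in[(590,243),(262,420),(475,503)]])
m=[ray("top",*p,.003) for p in[(132,202),(243,264),(221,307),(105,243)]];print("mat",np.round(m,4).tolist(),np.mean(m,0))
m=[ray("side",*p,.003) for p in[(203,139),(240,150),(201,228),(160,215)]];print("mat",np.round(m,4).tolist(),np.mean(m,0))
print("flask",ray("top",339,256,.0),"vial",ray("top",237,137,0.0), ray("top",237,124,.074),ray("side",317,186,.074))
E
```

```text
coaster [ 0.5814 -0.3536] [ 0.5816 -0.3545]
cup [ 0.5364 -0.4349] [ 0.5373 -0.4354]
short [ 0.4764 -0.5178] [ 0.4781 -0.5189]
bulb [ 0.5301 -0.4931] [ 0.5322 -0.4931]
rack [[0.5196, -0.3859], [0.6092, -0.4495], [0.5156, -0.5835], [0.4248, -0.5216]] [np.float64(0.1099), np.float64(0.1634), np.float64(0.1099), np.float64(0.1655)]
rack side [[0.6129, -0.449], [0.4243, -0.522], [0.5169, -0.5871]]
mat [[0.5234, -0.2366], [0.4012, -0.4478], [0.3237, -0.4061], [0.4457, -0.1881]] [ 0.42352004 -0.31963275]
mat [[0.4466, -0.1939], [0.5281, -0.2475], [0.4058, -0.4519], [0.3255, -0.4023]] [ 0.42650936 -0.32388502]
flask [ 0.41259097 -0.6287858 ] vial [ 0.65089827 -0.43991059] [ 0.6512231  -0.44224209] [ 0.64870812 -0.44438225]
```

```bash
cat >> h.py <<'E'
from scipy.spatial.transform import Rotation as R
def go(*targets):
    """each target: x,y,z(m), tool-y world angle deg. prints shift cm / rotvec in current tool axes"""
    from rig import readout
    s=readout.state();q=s["ee_rot"];R0=R.from_quat([q[1],q[2],q[3],q[0]]);p=s["eef_pos"]
    print("t",round(s["time_s"],2),"p",p.round(4),"yang",np.degrees(np.arctan2(*R0.as_matrix()[1::-1,1])).round(1),"w",round(s["width"],4),"F",s["wrist_force"].round(1))
    for x,y,z,a in targets:
        c,n=np.cos(np.radians(a)),np.sin(np.radians(a))
        Y=np.array([c,n,0]);Z=np.array([0,0,-1.]);X=np.cross(Y,Z)
        Rt=R.from_matrix(np.c_[X,Y,Z])
        d=R0.inv().apply(np.array([x,y,z])-p)*100
        print((x,y,z,a),"->",d.round(2).tolist(),(R0.inv()*Rt).as_rotvec().round(3).tolist())
TIN=(.4773,-.5184);CUP=(.5369,-.4352);BULB=(.531,-.493);COA=(.5815,-.354)
MS=(.466,-.251);MT=(.425,-.322);MC=(.384,-.393)
E
python3 -c "
from h import *
go((*TIN,.17,-65),(*TIN,.084,-65))"
```

```text
t 0.15 p [ 0.1771 -0.5728  0.2305] yang -72.8 w 0.0856 F [-0.6 -0.7 -0.2]
(0.4773, -0.5184, 0.17, -65) -> [30.28, 3.68, 6.05] [-0.001, -0.0, -0.137]
(0.4773, -0.5184, 0.084, -65) -> [30.28, 3.69, 14.65] [-0.001, -0.0, -0.137]
```

Call:
step_arm(series=[[5.5,0.7,1.2,0,0,-0.03,100],[11.5,1.4,2.4,0,0,-0.06,100],[17.5,2.1,3.6,0,0,-0.09,100],[23.5,2.8,4.8,0,0,-0.12,100],[28,3.4,5.6,0,0,-0.137,100]])

```text
time_s: 0.78
eef_pos: [0.4568, -0.5211, 0.1731]
ee_rot: [-0.001, 0.976, 0.218, -0.0]
wrist_force: [0.2, -1.3, 0.7]
width: 0.0854
```

Call:
step_arm(series=[[2.3,0.3,0.4,0,0,0,100],[2.3,0.3,0.4,0,0,0,100]])

```text
time_s: 1.02
eef_pos: [0.4799, -0.5127, 0.1679]
ee_rot: [-0.002, 0.976, 0.219, -0.001]
wrist_force: [-0.3, 0.2, 0.5]
width: 0.0852
```

```bash
python3 -c "
from h import *
go((*TIN,.17,-65),(*TIN,.084,-65))
from rig import capture
c=capture('wrist');cv2.imwrite('pics/w1.png',c['color'][:,:,::-1])
c=capture('top');cv2.imwrite('pics/t1.png',c['color'][:,:,::-1])"
```

```text
t 1.02 p [ 0.4799 -0.5127  0.1679] yang -64.8 w 0.0852 F [-0.3  0.2  0.5]
(0.4773, -0.5184, 0.17, -65) -> [-0.48, 0.41, -0.22] [-0.005, 0.0, 0.004]
(0.4773, -0.5184, 0.084, -65) -> [-0.48, 0.45, 8.38] [-0.005, 0.0, 0.004]
```

View pics/w1.png

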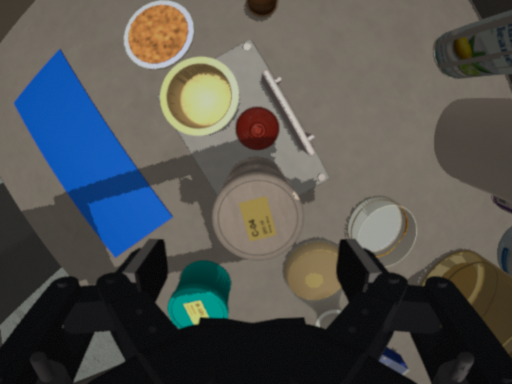

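Wrist image: the short tin lid is at (258,215), the cup rim at (200,96), the bulb tip at (258,130) and the coaster at (159,34). I'll cross-check these against the other cameras.

```bash
cat >> h.py <<'E'
def wray(c,u,v,z):
    K,T=c["intrinsics"],c["cam_to_world"];d=np.array([u-K[0,2],v-K[1,2]])/K[0,0];r=np.hypot(*d)
    d=np.r_[np.sin(r)*d/r,np.cos(r)];d=T[:3,:3]@d;o=T[:3,3];return (o+d*(z-o[2])/d[2])[:2]
E
python3 -c "
from h import *
from rig import capture
c=capture('wrist')
for n,p,z in [('short',(258,215),.115),('cup',(200,96),.057),('bulb',(258,130),.066),('coa',(159,34),.006)]: print(n,wray(c,*p,z).round(4))
go((*TIN,.14,-65),(*TIN,.084,-65))"
```

```text
short [ 0.4771 -0.5205]
cup [ 0.5348 -0.4394]
bulb [ 0.5289 -0.4969]
coa [ 0.5795 -0.359 ]
t 1.18 p [ 0.4778 -0.5147  0.1694] yang -64.9 w 0.0856 F [ 0.6 -0.1 -1. ]
(0.4773, -0.5184, 0.14, -65) -> [-0.2, 0.32, 2.94] [-0.003, 0.0, 0.001]
(0.4773, -0.5184, 0.084, -65) -> [-0.19, 0.34, 8.54] [-0.003, 0.0, 0.001]
```

Call:
step_arm(series=[[-0.2,0.35,2,0,0,0,100],[-0.2,0.35,4.5,0,0,0,100],[-0.2,0.35,7,0,0,0,100],[-0.2,0.35,8.5,0,0,0,100],[-0.2,0.35,8.5,0,0,0,100]])

```text
time_s: 1.8
eef_pos: [0.4758, -0.5179, 0.0821]
ee_rot: [-0.003, 0.976, 0.217, -0.001]
wrist_force: [0.4, -0.0, 0.3]
width: 0.0853
```

```bash
python3 -c "
from h import *
go((*TIN,.084,-65))
from rig import capture
c=capture('side');cv2.imwrite('pics/s2.png',cv2.resize(c['color'][100:300,140:360,::-1],None,fx=3,fy=3,interpolation=2))"
```

```text
t 1.8 p [ 0.4758 -0.5179  0.0821] yang -65.0 w 0.0853 F [ 0.4 -0.   0.3]
(0.4773, -0.5184, 0.084, -65) -> [0.11, 0.11, -0.19] [-0.006, 0.001, 0.0]
```

View pics/s2.png

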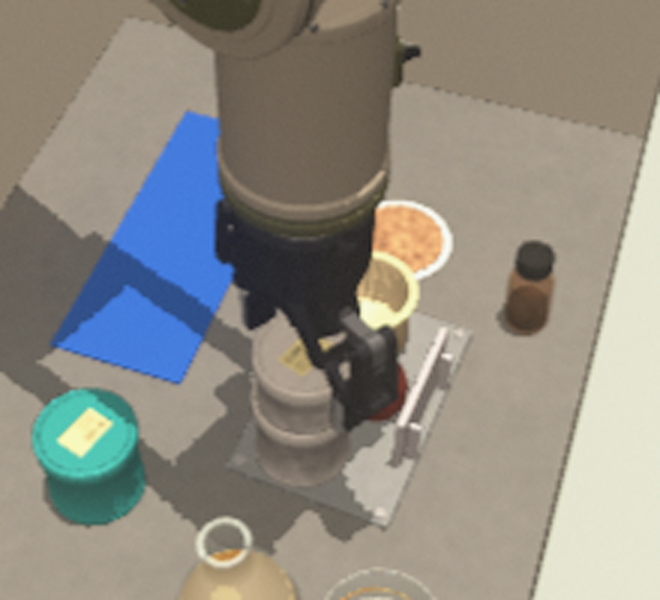

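The finger tip sits beside the short tin at crop (355,420) and is clear of the other objects. Closing.

Call:
step_arm(series=[[0.1,0.1,-0.2,0,0,0,70],[0.1,0.1,-0.2,0,0,0,60],[0.1,0.1,-0.2,0,0,0,60],[0.1,0.1,-0.2,0,0,0,60],[0.1,0.1,-0.2,0,0,0,60]], grip_force=40)

```text
time_s: 2.48
eef_pos: [0.4789, -0.5202, 0.0881]
ee_rot: [-0.0, 0.976, 0.217, 0.0]
wrist_force: [0.7, 0.4, 5.2]
width: 0.0632
```

```bash
python3 -c "
from h import *
go((*TIN,.084,-65))
from rig import capture
c=capture('side');cv2.imwrite('pics/s3.png',cv2.resize(c['color'][150:300,180:330,::-1],None,fx=4,fy=4,interpolation=2))"
```

```text
t 2.48 p [ 0.4789 -0.5202  0.0881] yang -65.0 w 0.0632 F [0.7 0.4 5.2]
(0.4773, -0.5184, 0.084, -65) -> [-0.07, -0.23, 0.41] [-0.0, -0.0, 0.001]
```

View pics/s3.png

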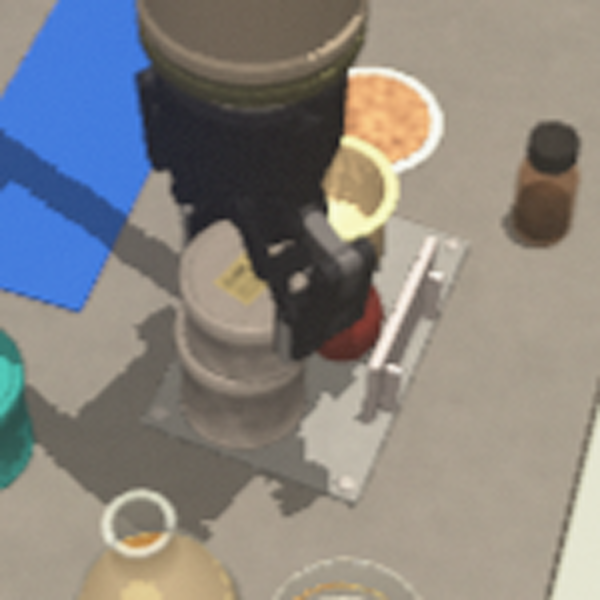

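Call:
step_arm(series=[[0,0,0,0,0,0,60],[0,0,0,0,0,0,60]])

```text
time_s: 2.78
eef_pos: [0.4789, -0.5202, 0.0882]
ee_rot: [0.0, 0.976, 0.217, 0.0]
wrist_force: [-0.4, -0.4, 2.7]
width: 0.0638
```

```bash
python3 -c "
from h import *
go((*TIN,.084,-65))"
```

```text
t 2.77 p [ 0.4789 -0.5202  0.0882] yang -65.0 w 0.0638 F [-0.4 -0.4  2.7]
(0.4773, -0.5184, 0.084, -65) -> [-0.07, -0.23, 0.42] [0.0, -0.0, 0.001]
```

Call:
step_arm(series=[[0,0,-1,0,0,0,60],[0,0,-3,0,0,0,60],[0,0,-6,0,0,0,60],[0,0,-8,0,0,0,60]], grip_force=60)

```text
time_s: 3.28
eef_pos: [0.4796, -0.521, 0.1716]
ee_rot: [0.001, 0.976, 0.217, 0.001]
wrist_force: [-0.7, 0.1, -1.4]
width: 0.0632
```

```bash
python3 -c "
from h import *
go((*MS,.12,-30),(*MS,.023,-30))
from rig import capture
c=capture('side');cv2.imwrite('pics/s4.png',cv2.resize(c['color'][150:300,180:330,::-1],None,fx=4,fy=4,interpolation=2))"
```

```text
t 3.27 p [ 0.4796 -0.521   0.1716] yang -65.0 w 0.0632 F [-0.7  0.1 -1.4]
(0.466, -0.251, 0.12, -30) -> [10.19, -25.05, 5.09] [0.003, -0.0, -0.61]
(0.466, -0.251, 0.023, -30) -> [10.18, -25.08, 14.79] [0.003, -0.0, -0.61]
```

View pics/s4.png

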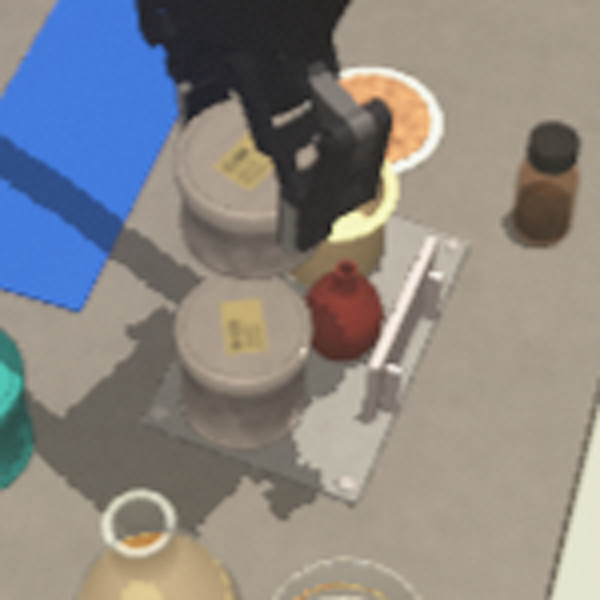

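Call:
step_arm(series=[[1.4,-3.5,0,0,0,-0.09,60],[3.4,-8.5,0,0,0,-0.24,60],[5.6,-14,1,0,0,-0.4,60],[8,-19.5,3,0,0,-0.55,60],[9.8,-24,5,0,0,-0.61,60]])

```text
time_s: 3.95
eef_pos: [0.4677, -0.2612, 0.123]
ee_rot: [0.004, 0.865, 0.502, 0.001]
wrist_force: [0.9, -0.3, -0.5]
width: 0.0628
```

```bash
python3 -c "
from h import *
go((*MS,.10,-30),(*MS,.04,-30),(*MS,.023,-30))"
```

```text
t 3.95 p [ 0.4677 -0.2612  0.123 ] yang -29.8 w 0.0628 F [ 0.9 -0.3 -0.5]
(0.466, -0.251, 0.1, -30) -> [0.81, -0.67, 2.3] [0.008, 0.002, 0.004]
(0.466, -0.251, 0.04, -30) -> [0.82, -0.71, 8.3] [0.008, 0.002, 0.004]
(0.466, -0.251, 0.023, -30) -> [0.83, -0.73, 10.0] [0.008, 0.002, 0.004]
```

Call:
step_arm(series=[[0.6,-0.5,2,0,0,0,60],[0.8,-0.7,5,0,0,0,60],[0.8,-0.7,7.5,0,0,0,60],[0.8,-0.7,8.5,0,0,0,60],[0.8,-0.7,8.5,0,0,0,60]])

```text
time_s: 4.58
eef_pos: [0.4656, -0.2511, 0.0376]
ee_rot: [0.003, 0.865, 0.502, 0.001]
wrist_force: [0.5, 0.1, -0.7]
width: 0.0631
```

```bash
python3 -c "
from h import *
go((*MS,.023,-30),(*MS,.021,-30))"
```

```text
t 4.58 p [ 0.4656 -0.2511  0.0376] yang -29.8 w 0.0631 F [ 0.5  0.1 -0.7]
(0.466, -0.251, 0.023, -30) -> [0.03, 0.02, 1.46] [0.006, 0.002, 0.004]
(0.466, -0.251, 0.021, -30) -> [0.03, 0.02, 1.66] [0.006, 0.002, 0.004]
```

Call:
step_arm(series=[[0,0,0.7,0,0,0,60],[0,0,1.2,0,0,0,60],[0,0,1.5,0,0,0,60],[0,0,1.6,0,0,0,60],[0,0,1.6,0,0,0,60]])

```text
time_s: 5.2
eef_pos: [0.4657, -0.2512, 0.0216]
ee_rot: [0.003, 0.865, 0.502, 0.001]
wrist_force: [-0.7, 0.3, -1.4]
width: 0.0628
```

```bash
python3 -c "
from h import *
go((*MS,.021,-30))
from rig import capture
c=capture('side');cv2.imwrite('pics/s5.png',cv2.resize(c['color'][90:290,130:330,::-1],None,fx=3,fy=3,interpolation=2))"
```

```text
t 5.2 p [ 0.4657 -0.2512  0.0216] yang -29.8 w 0.0628 F [-0.7  0.3 -1.4]
(0.466, -0.251, 0.021, -30) -> [0.03, 0.01, 0.06] [0.006, 0.002, 0.004]
```

View pics/s5.png

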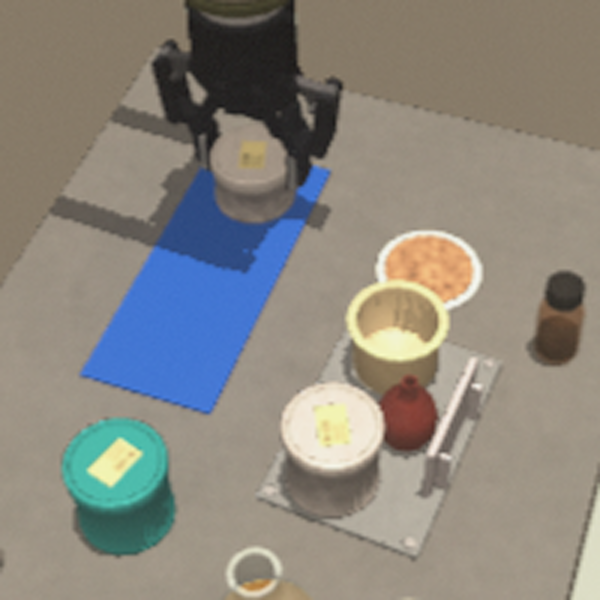

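Call:
step_arm(series=[[0,0,0.1,0,0,0,60],[0,0,0.2,0,0,0,60],[0,0,0.3,0,0,0,60]])

```text
time_s: 5.62
eef_pos: [0.4661, -0.2515, 0.021]
ee_rot: [0.003, 0.865, 0.502, 0.001]
wrist_force: [-14.7, 7.6, 30.0]
width: 0.0631
```

Call:
step_arm(series=[[0,0,-0.1,0,0,0,80],[0,0,-0.1,0,0,0,100],[0,0,-0.1,0,0,0,100],[0,0,-0.1,0,0,0,100]])

```text
time_s: 6.12
eef_pos: [0.4659, -0.2514, 0.0217]
ee_rot: [0.003, 0.865, 0.502, 0.001]
wrist_force: [0.2, 0.7, -0.2]
width: 0.0853
```

Call:
step_arm(series=[[0,0,-3,0,0,0,100],[0,0,-6.5,0,0,0,100],[0,0,-10,0,0,0,100]])

```text
time_s: 6.5
eef_pos: [0.4652, -0.2507, 0.1224]
ee_rot: [0.003, 0.865, 0.502, 0.0]
wrist_force: [0.2, -1.1, -0.1]
width: 0.0854
```

```bash
python3 -c "
from h import *
from rig import capture
c=capture('side');cv2.imwrite('pics/s6.png',cv2.resize(c['color'][90:290,130:330,::-1],None,fx=3,fy=3,interpolation=2))
c=capture('top');cv2.imwrite('pics/t6.png',cv2.resize(c['color'][130:330,80:360,::-1],None,fx=2.8,fy=2.8,interpolation=2))
go((.478,-.5195,.12,-65),(.478,-.5195,.045,-65))"
```

```text
t 6.6 p [ 0.468  -0.2525  0.1264] yang -29.8 w 0.0853 F [0.6 0.3 0.3]
(0.478, -0.5195, 0.12, -65) -> [-22.67, 14.12, 0.9] [0.014, -0.001, 0.615]
(0.478, -0.5195, 0.045, -65) -> [-22.65, 14.02, 8.4] [0.014, -0.001, 0.615]
```

View pics/s6.png

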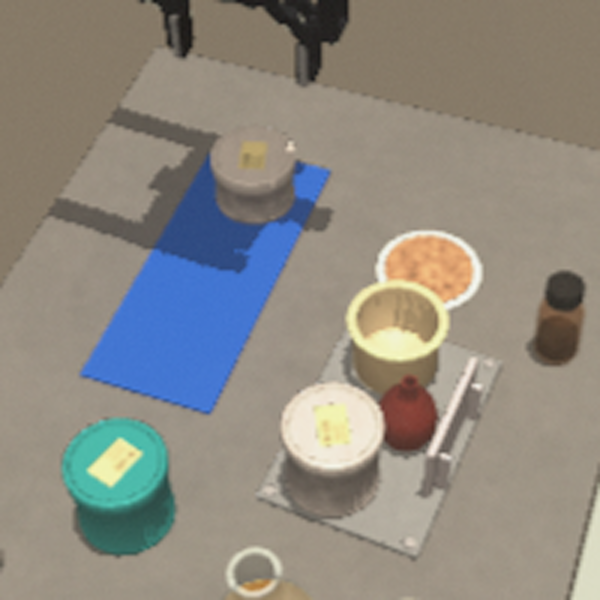

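View pics/t6.png

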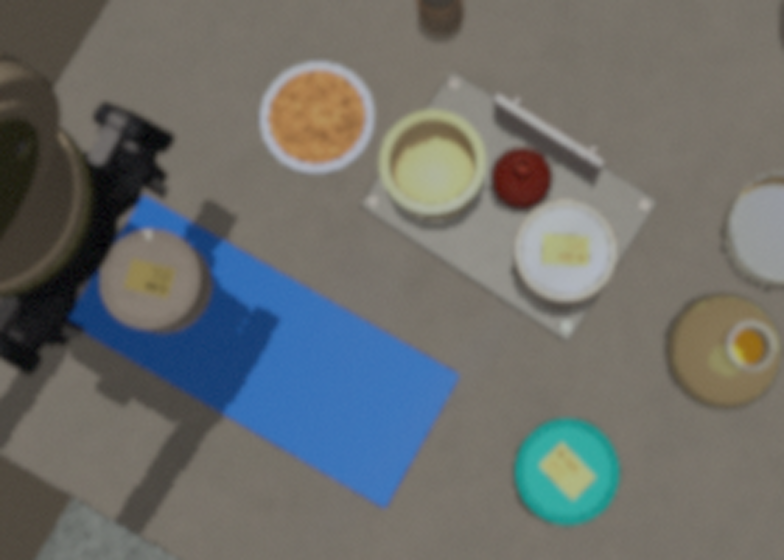

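The short tin stands on the mat at t6 (152,280). The tall tin's lid centre is at t6 (565,250) and s6 (333,425).

```bash
python3 -c "
from h import *
print(ray('top',80+565/2.8-.3,130+250/2.8-.3,.07),ray('side',130+333/3-.3,90+425/3-.3,.07))"
```

```text
[ 0.47487056 -0.51815331] [ 0.47628322 -0.51942048]
```

Call:
step_arm(series=[[-3,2,-0.5,0,0,0.1,100],[-8,5,-1,0,0,0.25,100],[-13.5,8.4,-1,0,0,0.4,100],[-19,11.8,-0.5,0,0,0.56,100],[-22,13.7,0.5,0,0,0.615,100]])

```text
time_s: 7.22
eef_pos: [0.477, -0.5145, 0.1231]
ee_rot: [0.006, 0.977, 0.214, 0.004]
wrist_force: [-0.1, 1.2, 0.2]
width: 0.0852
```

```bash
python3 -c "
from h import *
go((.478,-.5195,.12,-65),(.478,-.5195,.042,-65))"
```

```text
t 7.22 p [ 0.477  -0.5145  0.1231] yang -65.3 w 0.0852 F [-0.1  1.2  0.2]
(0.478, -0.5195, 0.12, -65) -> [-0.12, 0.49, 0.31] [0.013, -0.005, -0.005]
(0.478, -0.5195, 0.042, -65) -> [-0.16, 0.39, 8.11] [0.013, -0.005, -0.005]
```

Call:
step_arm(series=[[-0.2,0.4,1.5,0.013,-0.005,-0.005,100],[-0.2,0.4,4,0.013,-0.005,-0.005,100],[-0.2,0.4,6.5,0.013,-0.005,-0.005,100],[-0.2,0.4,7.8,0.013,-0.005,-0.005,100],[-0.2,0.4,7.8,0.013,-0.005,-0.005,100]])

```text
time_s: 7.85
eef_pos: [0.4769, -0.5187, 0.0431]
ee_rot: [-0.001, 0.976, 0.216, -0.001]
wrist_force: [0.6, -0.3, -0.5]
width: 0.0855
```

```bash
python3 -c "
from h import *
go((.477,-.5195,.043,-65))
from rig import capture
c=capture('side');cv2.imwrite('pics/s7.png',cv2.resize(c['color'][150:300,180:330,::-1],None,fx=4,fy=4,interpolation=2))"
```

```text
t 7.85 p [ 0.4769 -0.5187  0.0431] yang -65.0 w 0.0855 F [ 0.6 -0.3 -0.5]
(0.477, -0.5195, 0.043, -65) -> [-0.03, 0.08, 0.01] [-0.003, 0.0, -0.0]
```

View pics/s7.png

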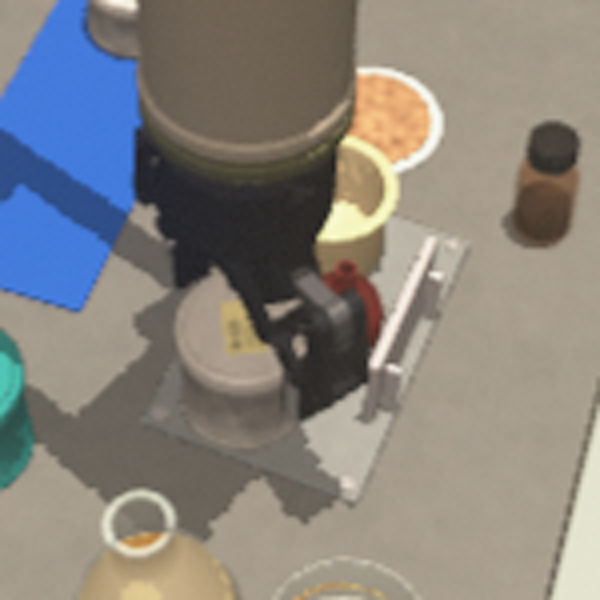

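Call:
step_arm(series=[[0,0.05,0,0,0,0,80],[0,0.05,0,0,0,0,70],[0,0.05,0,0,0,0,60],[0,0.05,0,0,0,0,60],[0,0.05,0,0,0,0,60]])

```text
time_s: 8.52
eef_pos: [0.4788, -0.5211, 0.0471]
ee_rot: [0.001, 0.976, 0.216, 0.001]
wrist_force: [0.6, 0.6, 6.2]
width: 0.0627
```

```bash
python3 -c "
from h import *
go((*MT,.09,-30))"
```

```text
t 8.53 p [ 0.4788 -0.5211  0.0471] yang -65.0 w 0.0627 F [0.6 0.6 6.2]
(0.425, -0.322, 0.09, -30) -> [3.54, -20.3, -4.35] [0.003, -0.0, -0.611]
```

Call:
step_arm(series=[[0,0,-1,0,0,0,60],[0,0,-3,0,0,0,60],[0,0,-6,0,0,0,60],[0,0,-8,0,0,0,60]])

```text
time_s: 9.02
eef_pos: [0.4792, -0.5217, 0.1303]
ee_rot: [0.003, 0.976, 0.216, 0.001]
wrist_force: [-0.2, -0.5, -1.2]
width: 0.0625
```

```bash
python3 -c "
from h import *
go((*MT,.12,-30))"
```

```text
t 9.03 p [ 0.4792 -0.5217  0.1303] yang -65.0 w 0.0625 F [-0.2 -0.5 -1.2]
(0.425, -0.322, 0.12, -30) -> [3.52, -20.4, 0.92] [0.006, 0.0, -0.611]
```

Call:
step_arm(series=[[0.6,-3,0,0,0,-0.1,60],[1.4,-7.5,0,0,0,-0.25,60],[2.2,-12.5,0,0,0,-0.4,60],[3,-17,0.5,0,0,-0.55,60],[3.5,-20,1,0,0,-0.61,60]])

```text
time_s: 9.65
eef_pos: [0.4261, -0.3239, 0.1198]
ee_rot: [0.003, 0.865, 0.501, 0.001]
wrist_force: [-0.1, 0.0, -1.7]
width: 0.0622
```

```bash
python3 -c "
from h import *
go((*MT,.06,-30),(*MT,.0441,-30))"
```

```text
t 9.65 p [ 0.4261 -0.3239  0.1198] yang -29.8 w 0.0622 F [-0.1  0.  -1.7]
(0.425, -0.322, 0.06, -30) -> [0.12, -0.23, 5.98] [0.006, 0.002, 0.003]
(0.425, -0.322, 0.0441, -30) -> [0.12, -0.24, 7.57] [0.006, 0.002, 0.003]
```

Call:
step_arm(series=[[0.1,-0.2,1.5,0.006,0.002,0,60],[0.1,-0.2,4,0.006,0.002,0,60],[0.1,-0.2,6,0.006,0.002,0,60],[0.1,-0.2,7,0.006,0.002,0,60],[0.1,-0.2,7.2,0.006,0.002,0,60]])

```text
time_s: 10.28
eef_pos: [0.425, -0.3226, 0.0473]
ee_rot: [-0.0, 0.866, 0.501, -0.0]
wrist_force: [1.2, 0.7, -1.1]
width: 0.0628
```

Call:
step_arm(series=[[0,0,0,0,0,0,60]])

```text
time_s: 10.4
eef_pos: [0.4254, -0.3232, 0.048]
ee_rot: [0.0, 0.866, 0.501, 0.0]
wrist_force: [0.8, -0.6, -1.0]
width: 0.0628
```

Lowering to contact, which I expect at about 0.044, then releasing.

Call:
step_arm(series=[[0,0,0.2,0,0,0,60],[0,0,0.35,0,0,0,60],[0,0,0.42,0,0,0,60],[0,0,0.42,0,0,0,60]])

```text
time_s: 10.9
eef_pos: [0.4255, -0.3233, 0.044]
ee_rot: [0.0, 0.866, 0.501, 0.0]
wrist_force: [-0.6, -0.7, 0.9]
width: 0.0627
```

Call:
step_arm(series=[[0,0,0.03,0,0,0,80],[0,0,0.0,0,0,0,100],[0,0,0,0,0,0,100],[0,0,0,0,0,0,100]])

```text
time_s: 11.4
eef_pos: [0.4255, -0.3233, 0.044]
ee_rot: [0.0, 0.866, 0.501, 0.0]
wrist_force: [0.1, 0.3, 0.1]
width: 0.0854
```

Call:
step_arm(series=[[0,0,-3,0,0,0,100],[0,0,-6,0,0,0,100],[0,0,-8,0,0,0,100]])

```text
time_s: 11.78
eef_pos: [0.4259, -0.3237, 0.1257]
ee_rot: [0.001, 0.866, 0.501, 0.0]
wrist_force: [-0.4, -0.1, -0.4]
width: 0.0856
```

```bash
python3 -c "
from h import *
go((*CUP,.11,-5),(*CUP,.03,-5))"
```

```text
t 11.78 p [ 0.4259 -0.3237  0.1257] yang -29.9 w 0.0856 F [-0.4 -0.1 -0.4]
(0.5369, -0.4352, 0.11, -5) -> [-4.13, 15.17, 1.61] [0.002, 0.001, -0.434]
(0.5369, -0.4352, 0.03, -5) -> [-4.13, 15.15, 9.61] [0.002, 0.001, -0.434]
```

Call:
step_arm(series=[[-1,3.5,0,0,0,-0.1,100],[-2.2,8,0,0,0,-0.25,100],[-3.4,12.5,0.5,0,0,-0.4,100],[-4.1,15.2,1,0,0,-0.434,100],[-4.1,15.2,1,0,0,-0.434,100]])

```text
time_s: 12.4
eef_pos: [0.5377, -0.4357, 0.1146]
ee_rot: [0.0, 0.737, 0.675, 0.0]
wrist_force: [-1.0, 0.9, -0.4]
width: 0.0856
```

```bash
python3 -c "
from h import *
from rig import capture
c=capture('wrist');cv2.imwrite('pics/w8.png',c['color'][:,:,::-1])
c=capture('side');cv2.imwrite('pics/s8.png',cv2.resize(c['color'][90:290,130:330,::-1],None,fx=3,fy=3,interpolation=2))
go((.537,-.436,.11,-5),(.537,-.436,.03,-5))"
```

```text
t 12.5 p [ 0.5369 -0.4347  0.1154] yang -5.1 w 0.0849 F [-0.3  0.1 -0.1]
(0.537, -0.436, 0.11, -5) -> [-0.13, 0.02, 0.54] [0.001, 0.001, -0.001]
(0.537, -0.436, 0.03, -5) -> [-0.12, 0.01, 8.54] [0.001, 0.001, -0.001]
```

View pics/w8.png

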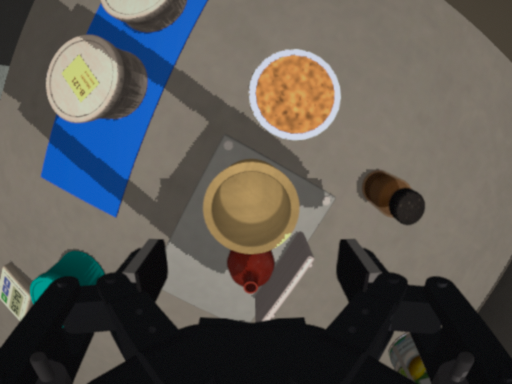

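View pics/s8.png

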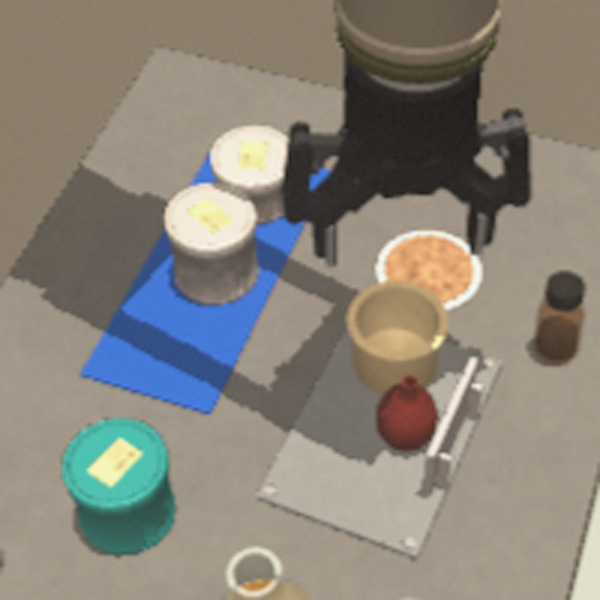

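Both tins stand upright on the mat, and the cup is centred between the jaws (wrist image (251,208)). Descending.

Call:
step_arm(series=[[-0.1,0,1.5,0,0,0,100],[-0.1,0,4,0,0,0,100],[-0.1,0,6.5,0,0,0,100],[-0.1,0,8.4,0,0,0,100],[-0.1,0,8.6,0,0,0,100]])

```text
time_s: 13.12
eef_pos: [0.5355, -0.4344, 0.027]
ee_rot: [-0.001, 0.738, 0.675, -0.0]
wrist_force: [-0.7, 0.6, 0.2]
width: 0.0854
```

```bash
python3 -c "
from h import *
from rig import capture
c=capture('side');cv2.imwrite('pics/s9.png',cv2.resize(c['color'][150:280,190:340,::-1],None,fx=4,fy=4,interpolation=2))
go((.537,-.436,.03,-5))"
```

```text
t 13.18 p [ 0.5362 -0.4351  0.0283] yang -5.1 w 0.0856 F [-0.6  0.1  0.2]
(0.537, -0.436, 0.03, -5) -> [-0.09, 0.09, -0.17] [-0.001, -0.001, -0.001]
```

View pics/s9.png

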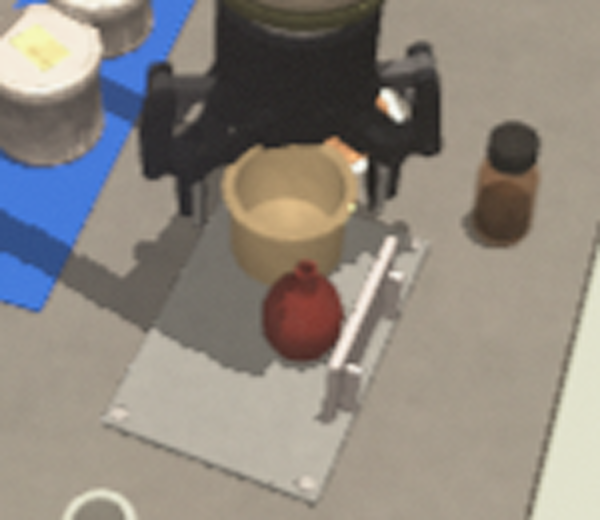

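Call:
step_arm(series=[[0,0.05,-0.1,0,0,0,85],[0,0.05,-0.1,0,0,0,75],[0,0.05,-0.1,0,0,0,60],[0,0.05,-0.1,0,0,0,60],[0,0.05,-0.1,0,0,0,60]])

```text
time_s: 13.8
eef_pos: [0.5376, -0.436, 0.0318]
ee_rot: [0.001, 0.738, 0.675, 0.0]
wrist_force: [-1.6, 0.7, 6.1]
width: 0.0649
```

```bash
python3 -c "
from h import *
from rig import capture
c=capture('side');cv2.imwrite('pics/s10.png',cv2.resize(c['color'][150:280,190:340,::-1],None,fx=4,fy=4,interpolation=2))
go((*MC,.1,-30))"
```

```text
t 13.85 p [ 0.5376 -0.436   0.0318] yang -5.1 w 0.065 F [-1.8  1.6  6.2]
(0.384, -0.393, 0.1, -30) -> [2.92, -15.67, -6.85] [0.002, 0.001, 0.435]
```

View pics/s10.png

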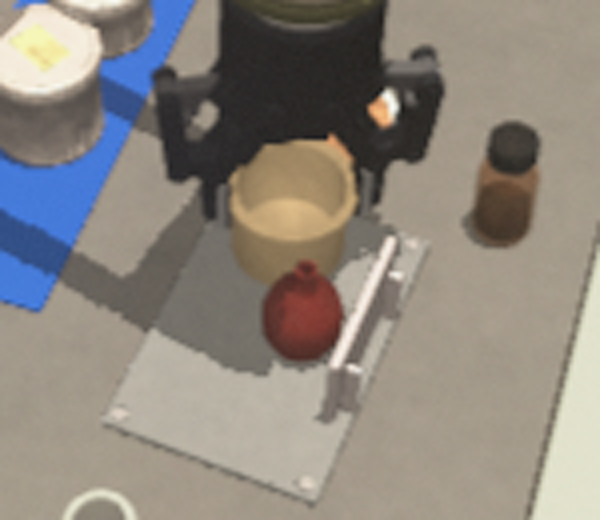

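Call:
step_arm(series=[[0,0,-1,0,0,0,60],[0,0,-3,0,0,0,60],[0,0,-6,0,0,0,60],[0,0,-8.5,0,0,0,60]])

```text
time_s: 14.35
eef_pos: [0.5381, -0.4364, 0.12]
ee_rot: [0.002, 0.738, 0.675, 0.0]
wrist_force: [0.4, -0.1, -1.4]
width: 0.0647
```

```bash
python3 -c "
from h import *
from rig import capture
c=capture('side');cv2.imwrite('pics/s11.png',cv2.resize(c['color'][150:280,190:340,::-1],None,fx=4,fy=4,interpolation=2))
go((*MC,.1,-30))"
```

```text
t 14.4 p [ 0.5396 -0.4378  0.1245] yang -5.1 w 0.0647 F [ 1.2 -1.9  2. ]
(0.384, -0.393, 0.1, -30) -> [3.11, -15.91, 2.3] [0.009, 0.004, 0.435]
```

View pics/s11.png

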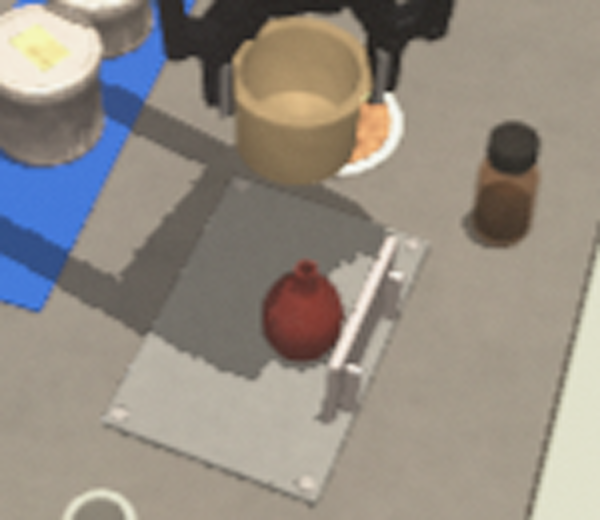

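Call:
step_arm(series=[[0.5,-2.5,0,0,0,0.1,60],[1.4,-7,0.5,0.003,0,0.22,60],[2.4,-12,1,0.006,0,0.36,60],[3.1,-15.7,2,0.009,0.004,0.435,60],[3.1,-15.9,2.3,0.009,0.004,0.435,60]])

```text
time_s: 15.02
eef_pos: [0.3818, -0.3921, 0.0995]
ee_rot: [-0.001, 0.866, 0.499, -0.0]
wrist_force: [1.0, -0.3, -0.3]
width: 0.0647
```

```bash
python3 -c "
from h import *
go((*MC,.032,-30),(*MC,.0288,-30))"
```

```text
t 15.03 p [ 0.3818 -0.3921  0.0995] yang -30.1 w 0.0647 F [ 1.  -0.3 -0.3]
(0.384, -0.393, 0.032, -30) -> [0.03, 0.24, 6.75] [-0.002, -0.0, -0.002]
(0.384, -0.393, 0.0288, -30) -> [0.03, 0.24, 7.07] [-0.002, -0.0, -0.002]
```

Call:
step_arm(series=[[0,0.15,1.5,0,0,0,60],[0,0.2,4,0,0,0,60],[0,0.2,6,0,0,0,60],[0,0.2,6.6,0,0,0,60],[0,0.2,6.6,0,0,0,60]])

```text
time_s: 15.65
eef_pos: [0.384, -0.393, 0.0332]
ee_rot: [-0.001, 0.866, 0.5, -0.0]
wrist_force: [0.5, -0.3, -2.1]
width: 0.0649
```

Call:
step_arm(series=[[0,0,0,0,0,0,60]])

```text
time_s: 15.78
eef_pos: [0.3848, -0.3938, 0.0342]
ee_rot: [-0.0, 0.866, 0.5, -0.0]
wrist_force: [0.2, -0.4, -0.8]
width: 0.0648
```

Call:
step_arm(series=[[0,0,0.25,0,0,0,60],[0,0,0.45,0,0,0,60],[0,0,0.55,0,0,0,60],[0,0,0.55,0,0,0,60]])

```text
time_s: 16.27
eef_pos: [0.3847, -0.3938, 0.0288]
ee_rot: [-0.0, 0.866, 0.5, -0.0]
wrist_force: [-1.0, -0.5, -0.3]
width: 0.0649
```

Call:
step_arm(series=[[0,0,0.05,0,0,0,60],[0,0,0.05,0,0,0,100],[0,0,0,0,0,0,100],[0,0,0,0,0,0,100],[0,0,0,0,0,0,100]])

```text
time_s: 16.9
eef_pos: [0.3848, -0.3938, 0.0288]
ee_rot: [-0.0, 0.866, 0.5, -0.0]
wrist_force: [0.1, 0.3, 0.5]
width: 0.0855
```

Call:
step_arm(series=[[0,0,-3,0,0,0,100],[0,0,-6,0,0,0,100],[0,0,-9,0,0,0,100]])

```text
time_s: 17.27
eef_pos: [0.3847, -0.3937, 0.1197]
ee_rot: [-0.0, 0.866, 0.5, -0.0]
wrist_force: [-0.2, 0.2, 0.3]
width: 0.0852
```

```bash
python3 -c "
from h import *
from rig import capture
c=capture('side');cv2.imwrite('pics/s12.png',cv2.resize(c['color'][90:290,130:330,::-1],None,fx=3,fy=3,interpolation=2))
c=capture('top');cv2.imwrite('pics/t12.png',cv2.resize(c['color'][130:330,80:360,::-1],None,fx=2.8,fy=2.8,interpolation=2))
go((*BULB,.12,55),(*BULB,.12,-125))"
```

```text
t 17.38 p [ 0.3866 -0.396   0.1231] yang -30.0 w 0.0855 F [ 0.7 -1.   1.7]
(0.531, -0.493, 0.12, 55) -> [-1.17, 17.36, 0.42] [0.003, 0.007, -1.484]
(0.531, -0.493, 0.12, -125) -> [-1.17, 17.36, 0.42] [0.007, -0.003, 1.657]
```

View pics/s12.png

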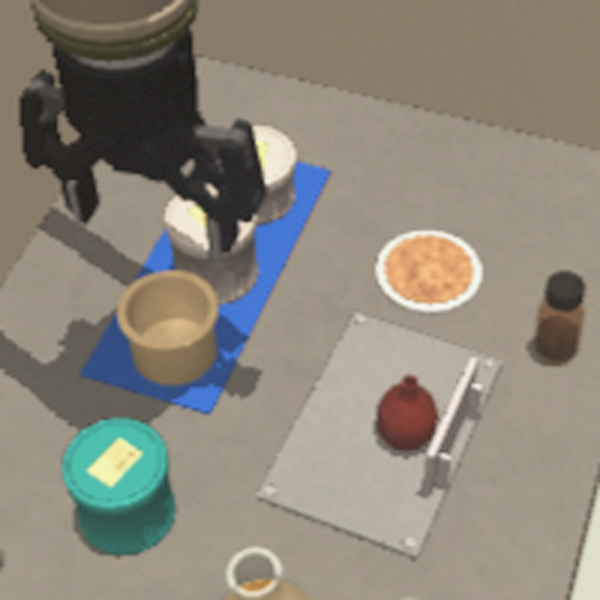

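View pics/t12.png

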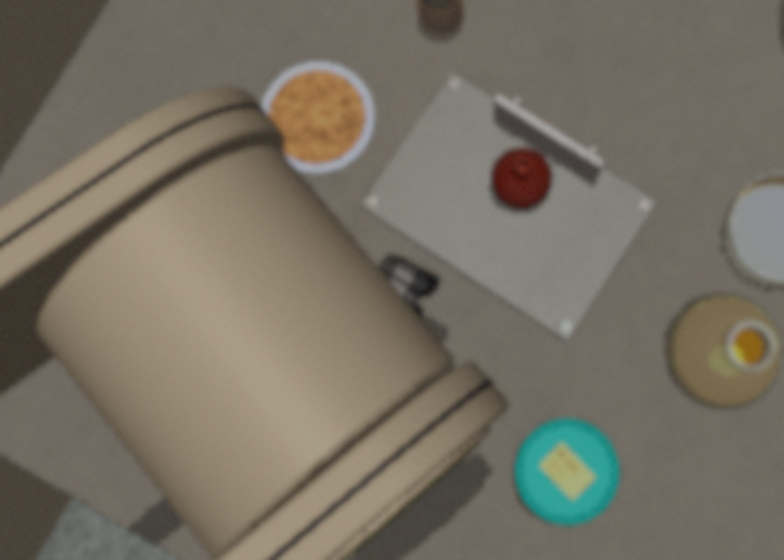

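All three stand upright on the mat and the bulb is free: side crop (408,418), top crop (521,179). Now the bulb.

```bash
python3 -c "
from h import *
print(ray('top',265.8,193.6,.0285),ray('top',80+521/2.8-.3,130+172/2.8-.3,.066),ray('side',130+407.5/3-.3,90+418/3-.3,.0285),ray('side',130+410/3-.3,90+380/3-.3,.066))"
```

```text
[ 0.52952318 -0.49306291] [ 0.5264442  -0.49187379] [ 0.53137492 -0.49681473] [ 0.5322884  -0.49246329]
```

Call:
step_arm(series=[[0,3,-0.5,0,0,-0.17,90],[-0.4,7,-0.5,0,0,-0.35,85],[-0.8,11.5,-0.5,0,0,-0.53,80],[-1.1,15.5,-0.5,0,0,-0.7,80],[-1.1,17.3,-0.5,0,0,-0.88,80]])

```text
time_s: 18.0
eef_pos: [0.5319, -0.4926, 0.1275]
ee_rot: [0.003, 0.568, 0.823, -0.001]
wrist_force: [0.3, -0.1, 0.0]
width: 0.0686
```

```bash
python3 -c "
from h import *
go((*BULB,.12,55))"
```

```text
t 18.0 p [ 0.5319 -0.4926  0.1275] yang 20.7 w 0.0686 F [ 0.3 -0.1  0. ]
(0.531, -0.493, 0.12, 55) -> [-0.01, -0.1, 0.75] [-0.0, 0.006, -0.598]
```

Call:
step_arm(series=[[0,-0.1,0.2,0,0,-0.17,80],[0,-0.1,0.4,0,0,-0.34,80],[0,-0.1,0.5,0,0,-0.5,80],[0,-0.1,0.5,0,0.006,-0.598,80],[0,-0.1,0.5,0,0.006,-0.598,80]])

```text
time_s: 18.62
eef_pos: [0.5306, -0.4926, 0.1212]
ee_rot: [-0.001, 0.301, 0.954, 0.0]
wrist_force: [0.6, 0.2, 0.4]
width: 0.0684
```

```bash
python3 -c "
from h import *
from rig import capture
c=capture('wrist');cv2.imwrite('pics/w13.png',c['color'][:,:,::-1])
go((.5308,-.494,.12,55),(.5308,-.494,.0095,55))"
```

```text
t 18.68 p [ 0.5307 -0.4927  0.1214] yang 54.9 w 0.0682 F [-0.5  0.4  0. ]
(0.5308, -0.494, 0.12, 55) -> [-0.08, -0.1, 0.14] [-0.0, -0.001, -0.002]
(0.5308, -0.494, 0.0095, 55) -> [-0.1, -0.1, 11.19] [-0.0, -0.001, -0.002]
```

View pics/w13.png

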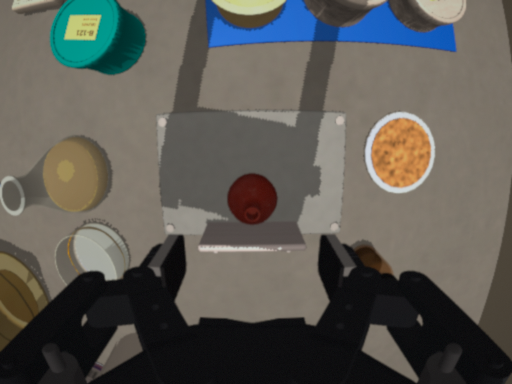

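Bulb at wrist (252,198), centred between the fingers (their mid-column is about 252). Yaw is square to the back stop. Descending.

Call:
step_arm(series=[[-0.1,-0.1,2,0,0,0,80],[-0.1,-0.1,5,0,0,0,80],[-0.1,-0.1,8,0,0,0,80],[-0.1,-0.1,10,0,0,0,80],[-0.1,-0.1,10.6,0,0,0,80]])

```text
time_s: 19.3
eef_pos: [0.5296, -0.4928, 0.0125]
ee_rot: [-0.002, 0.302, 0.953, 0.001]
wrist_force: [0.0, 0.2, -0.2]
width: 0.0684
```

```bash
python3 -c "
from h import *
from rig import capture
c=capture('side');cv2.imwrite('pics/s14.png',cv2.resize(c['color'][150:280,190:340,::-1],None,fx=4,fy=4,interpolation=2))
c=capture('top');cv2.imwrite('pics/t14.png',cv2.resize(c['color'][130:270,180:360,::-1],None,fx=4,fy=4,interpolation=2))
go((.5308,-.494,.0105,55))"
```

```text
t 19.4 p [ 0.5305 -0.4937  0.0146] yang 54.8 w 0.0683 F [0.2 0.2 0.2]
(0.5308, -0.494, 0.0105, 55) -> [-0.04, -0.01, 0.41] [0.0, -0.002, -0.003]
```

View pics/s14.png

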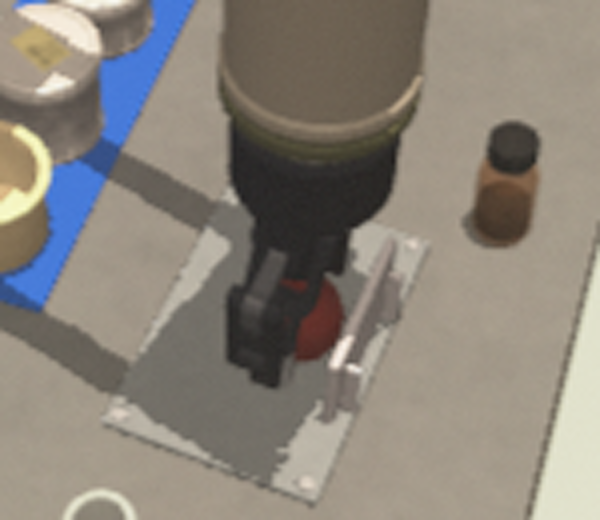

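Call:
step_arm(series=[[0,0,0.3,0,0,0,70],[0,0,0.35,0,0,0,60],[0,0,0.35,0,0,0,50],[0,0,0.35,0,0,0,40],[0,0,0.35,0,0,0,35]], grip_force=30)

```text
time_s: 20.02
eef_pos: [0.5311, -0.4941, 0.0121]
ee_rot: [-0.0, 0.302, 0.953, 0.0]
wrist_force: [1.0, 1.1, 3.9]
width: 0.0381
```

Call:
step_arm(series=[[0,0,0,0,0,0,30],[0,0,0,0,0,0,30],[0,0,0,0,0,0,30]])

```text
time_s: 20.4
eef_pos: [0.5311, -0.4941, 0.0121]
ee_rot: [-0.0, 0.302, 0.953, 0.0]
wrist_force: [-0.0, 0.3, 2.9]
width: 0.038
```

```bash
python3 -c "
from h import *
from rig import capture
c=capture('side');cv2.imwrite('pics/s15.png',cv2.resize(c['color'][150:280,190:340,::-1],None,fx=4,fy=4,interpolation=2))
go((*COA,.1,55))"
```

```text
t 20.45 p [ 0.5311 -0.4941  0.0121] yang 54.8 w 0.038 F [0.7 0.5 2.3]
(0.5815, -0.354, 0.1, 55) -> [3.96, 14.36, -8.78] [0.0, -0.001, -0.003]
```

View pics/s15.png

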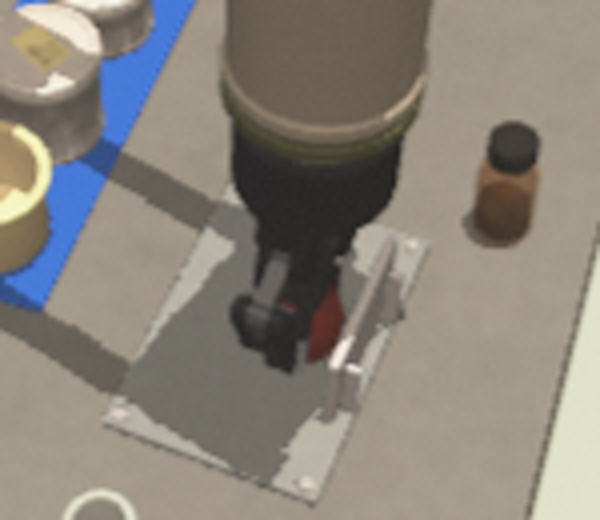

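Call:
step_arm(series=[[0,0,-0.7,0,0,0,30],[0,0,-2,0,0,0,30],[0,0,-4,0,0,0,30],[0,0,-7,0,0,0,30],[0,0,-9,0,0,0,30]])

```text
time_s: 21.08
eef_pos: [0.532, -0.4951, 0.1058]
ee_rot: [0.001, 0.302, 0.953, -0.001]
wrist_force: [-0.3, -0.5, 0.1]
width: 0.0378
```

```bash
python3 -c "
from h import *
from rig import capture
c=capture('side');cv2.imwrite('pics/s16.png',cv2.resize(c['color'][130:260,190:340,::-1],None,fx=4,fy=4,interpolation=2))
c=capture('wrist');cv2.imwrite('pics/w16.png',cv2.resize(c['color'][150:330,150:350,::-1],None,fx=3,fy=3,interpolation=2))
go((*COA,.1,55))"
```

```text
t 21.18 p [ 0.533  -0.4961  0.1072] yang 54.8 w 0.0377 F [ 0.2 -0.3  0. ]
(0.5815, -0.354, 0.1, 55) -> [4.22, 14.41, 0.67] [-0.001, 0.006, -0.003]
```

View pics/s16.png

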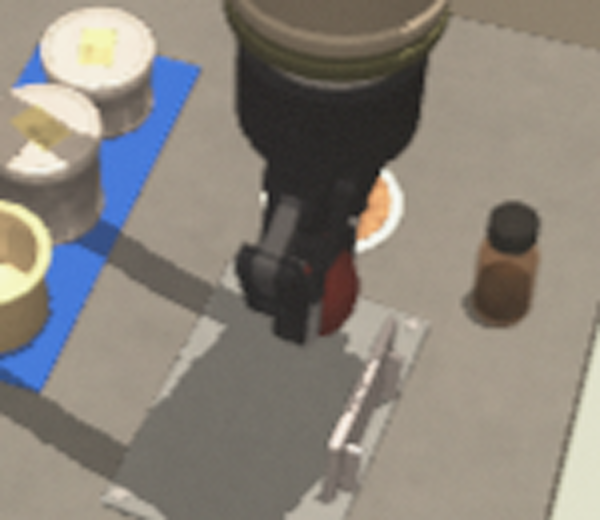

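View pics/w16.png

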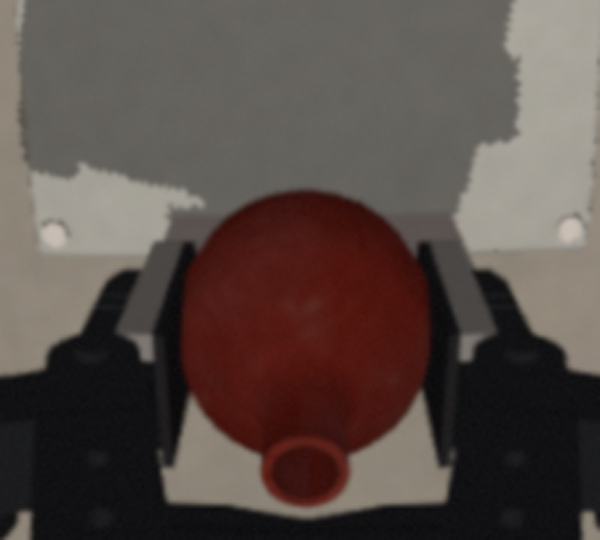

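Bulb held: ring at w16 (305,471), and it looks upright between the pads. Checking its tilt and offset before moving.

```bash
python3 -c "
from h import *
from rig import capture
c=capture('wrist')
n=wray(c,150+305/3-.3,150+471/3-.3,.161);b=wray(c,150+305/3-.3,150+320/3-.3,.125)
from rig import readout
p=readout.state()['eef_pos'];print(n,b,p)
go((*COA,.1,55))"
```

```text
[ 0.53269566 -0.49775301] [ 0.53036868 -0.49625165] [ 0.53217741 -0.49523559  0.10473795]
t 21.23 p [ 0.5322 -0.4952  0.1047] yang 54.8 w 0.0376 F [ 0.1  0.1 -0.6]
(0.5815, -0.354, 0.1, 55) -> [4.1, 14.39, 0.45] [-0.001, 0.003, -0.003]
```

Call:
step_arm(series=[[0.8,2.5,0,0,0,0,30],[2,6.5,0,0,0,0,30],[3.2,11,0,0,0,0,30],[4,13.8,0,0,0,0,30],[4.1,14.3,0,0,0,0,30]])

```text
time_s: 21.85
eef_pos: [0.581, -0.3521, 0.1028]
ee_rot: [0.0, 0.301, 0.954, -0.0]
wrist_force: [-0.2, -0.2, -0.6]
width: 0.0378
```

```bash
python3 -c "
from h import *
go((.582,-.3548,.03,55),(.582,-.3548,.0121,55))"
```

```text
t 21.85 p [ 0.581  -0.3521  0.1028] yang 55.0 w 0.0378 F [-0.2 -0.2 -0.6]
(0.582, -0.3548, 0.03, 55) -> [-0.24, -0.16, 7.28] [-0.001, 0.0, -0.0]
(0.582, -0.3548, 0.0121, 55) -> [-0.24, -0.16, 9.07] [-0.001, 0.0, -0.0]
```

Call:
step_arm(series=[[-0.2,-0.1,1.5,0,0,0,30],[-0.2,-0.15,4,0,0,0,30],[-0.2,-0.15,6.5,0,0,0,30],[-0.2,-0.15,7.8,0,0,0,30],[-0.2,-0.15,8,0,0,0,30]])

```text
time_s: 22.48
eef_pos: [0.5803, -0.3546, 0.0206]
ee_rot: [-0.001, 0.301, 0.954, 0.0]
wrist_force: [0.7, -0.2, -0.5]
width: 0.0382
```

Call:
step_arm(series=[[0,0,0.2,0,0,0,30],[0,0,0.2,0,0,0,30]])

```text
time_s: 22.72
eef_pos: [0.5806, -0.3551, 0.0193]
ee_rot: [-0.001, 0.301, 0.954, -0.0]
wrist_force: [-0.4, 0.4, -0.9]
width: 0.0377
```

```bash
python3 -c "
from h import *
from rig import capture
c=capture('side');cv2.imwrite('pics/s17.png',cv2.resize(c['color'][130:260,190:340,::-1],None,fx=4,fy=4,interpolation=2))
c=capture('wrist');cv2.imwrite('pics/w17.png',cv2.resize(c['color'][130:330,140:360,::-1],None,fx=3,fy=3,interpolation=2))
go((.582,-.3548,.0121,55))"
```

```text
t 22.82 p [ 0.5808 -0.355   0.0195] yang 54.9 w 0.0374 F [0.4 0.6 0.3]
(0.582, -0.3548, 0.0121, 55) -> [-0.09, 0.08, 0.74] [-0.001, -0.001, -0.001]
```

View pics/s17.png

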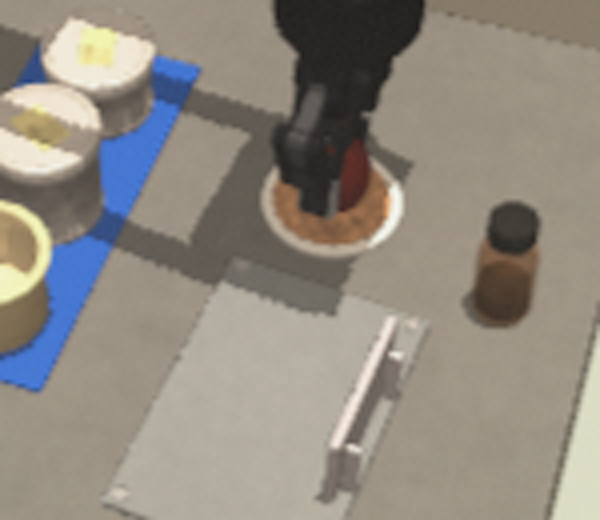

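View pics/w17.png

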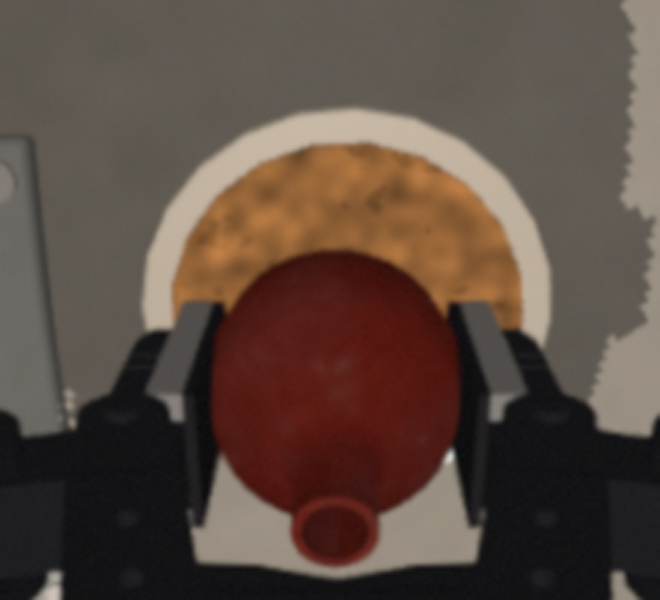

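```bash
python3 -c "
from h import *
from rig import capture,readout
from scipy.optimize import least_squares
c=capture('wrist')
pts=np.array([wray(c,140+u/3-.3,130+v/3-.3,.006) for u,v in [(142,290),(551,290),(346,108),(200,170),(490,170)]])
r=least_squares(lambda q:np.hypot(*(pts-q[:2]).T)-.04,[.58,-.35]);print(r.x,r.fun.round(4))
n=wray(c,140+335/3-.3,130+530/3-.3,.0195+.054);print('neck',n, readout.state()['eef_pos'])
go((.582,-.3548,.0121,55))"
```

```text
[ 0.58171424 -0.35513245] [-0.0003 -0.      0.0007 -0.0002 -0.0006]
neck [ 0.58060617 -0.35679103] [ 0.58078485 -0.35493951  0.01951746]
t 22.88 p [ 0.5808 -0.3549  0.0195] yang 54.9 w 0.038 F [-0.2 -0.1 -0.4]
(0.582, -0.3548, 0.0121, 55) -> [-0.09, 0.08, 0.74] [-0.001, -0.001, -0.001]
```

Call:
step_arm(series=[[-0.05,0.15,0.2,0,0,0,30],[-0.05,0.15,0.45,0,0,0,30],[-0.05,0.15,0.65,0,0,0,30],[-0.05,0.15,0.72,0,0,0,30],[-0.05,0.15,0.72,0,0,0,30]])

```text
time_s: 23.5
eef_pos: [0.582, -0.354, 0.0122]
ee_rot: [-0.001, 0.301, 0.954, -0.0]
wrist_force: [-0.4, 0.2, -0.0]
width: 0.0377
```

Call:
step_arm(series=[[0,0,0.05,0,0,0,30],[0,0,0.05,0,0,0,30]])

```text
time_s: 23.75
eef_pos: [0.5821, -0.3541, 0.0121]
ee_rot: [-0.001, 0.301, 0.954, -0.0]
wrist_force: [-1.6, 1.9, 3.9]
width: 0.0378
```

Contact (3.9 N). Releasing, with the opening kept modest and the hand raised straight up.

Call:
step_arm(series=[[0,0,0,0,0,0,55],[0,0,0,0,0,0,70],[0,0,0,0,0,0,80],[0,0,0,0,0,0,80]])

```text
time_s: 24.25
eef_pos: [0.5821, -0.3541, 0.012]
ee_rot: [-0.001, 0.301, 0.954, -0.0]
wrist_force: [-0.5, 0.5, 0.1]
width: 0.0684
```

Call:
step_arm(series=[[0,0,-2,0,0,0,80],[0,0,-5,0,0,0,80],[0,0,-8,0,0,0,90],[0,0,-11,0,0,0,100],[0,0,-12,0,0,0,100]])

```text
time_s: 24.88
eef_pos: [0.5839, -0.3552, 0.1365]
ee_rot: [0.002, 0.301, 0.954, -0.001]
wrist_force: [0.7, 0.4, 0.2]
width: 0.0853
```

```bash
python3 -c "
from h import *
from rig import capture
c=capture('side');cv2.imwrite('pics/s18.png',cv2.resize(c['color'][90:290,130:330,::-1],None,fx=3,fy=3,interpolation=2))
c=capture('wrist');cv2.imwrite('pics/w18.png',c['color'][:,:,::-1])
go((.3848,-.3938,.13,-30),(.3848,-.3938,.0288,-30))"
```

```text
t 24.98 p [ 0.5832 -0.3547  0.1344] yang 54.9 w 0.0853 F [ 0.3  0.8 -0.7]
(0.3848, -0.3938, 0.13, -30) -> [14.0, -14.6, 0.42] [0.001, 0.002, 1.482]
(0.3848, -0.3938, 0.0288, -30) -> [14.02, -14.59, 10.54] [0.001, 0.002, 1.482]
```

View pics/s18.png

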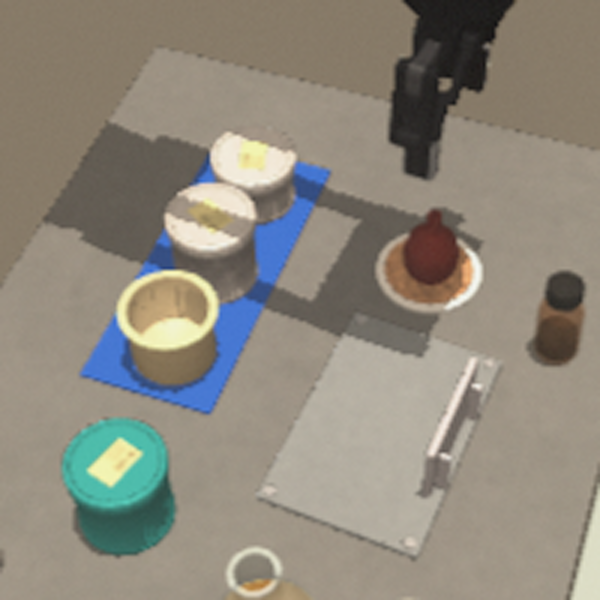

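View pics/w18.png

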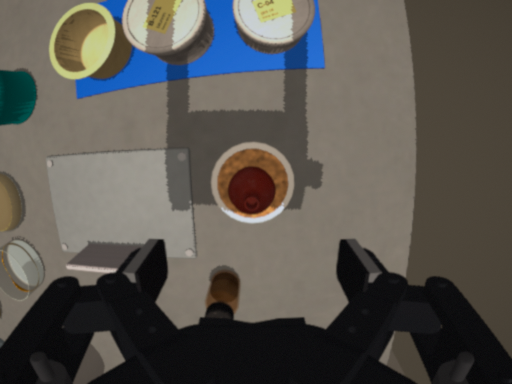

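The bulb stands upright at the coaster's centre (side crop (430,255), wrist (251,190)). Back to the cup.

Call:
step_arm(series=[[2,-2,-0.5,0,0,0.17,100],[5,-5,-0.5,0,0,0.34,100],[8.5,-8.5,-0.5,0,0,0.51,100],[12,-12,-0.5,0,0,0.68,100],[14,-14.5,0,0,0,0.85,100]])

```text
time_s: 25.6
eef_pos: [0.3828, -0.3925, 0.1327]
ee_rot: [0.0, 0.67, 0.742, -0.0]
wrist_force: [-0.5, 0.1, -0.9]
width: 0.0854
```

```bash
python3 -c "
from h import *
go((.3848,-.3938,.11,-30),(.3848,-.3938,.0288,-30))"
```

```text
t 25.6 p [ 0.3828 -0.3925  0.1327] yang 5.9 w 0.0854 F [-0.5  0.1 -0.9]
(0.3848, -0.3938, 0.11, -30) -> [-0.15, 0.18, 2.27] [-0.0, 0.0, 0.626]
(0.3848, -0.3938, 0.0288, -30) -> [-0.14, 0.18, 10.39] [-0.0, 0.0, 0.626]
```

Call:
step_arm(series=[[-0.1,0.2,0.5,0,0,0.17,100],[-0.1,0.2,1,0,0,0.34,100],[-0.1,0.2,1.6,0,0,0.51,100],[-0.1,0.2,2,0,0,0.626,100],[-0.1,0.2,2,0,0,0.626,100]])

```text
time_s: 26.22
eef_pos: [0.3841, -0.3923, 0.1108]
ee_rot: [-0.001, 0.866, 0.5, -0.0]
wrist_force: [-0.0, 0.1, 0.2]
width: 0.0853
```

```bash
python3 -c "
from h import *
go((.3848,-.3938,.11,-30),(.3848,-.3938,.0288,-30))"
```

```text
t 26.23 p [ 0.3841 -0.3923  0.1108] yang -30.0 w 0.0853 F [-0.   0.1  0.2]
(0.3848, -0.3938, 0.11, -30) -> [-0.1, 0.14, 0.08] [-0.003, -0.001, 0.001]
(0.3848, -0.3938, 0.0288, -30) -> [-0.1, 0.16, 8.2] [-0.003, -0.001, 0.001]
```

Call:
step_arm(series=[[-0.1,0.15,1.5,0,0,0,100],[-0.1,0.15,4,0,0,0,100],[-0.1,0.15,6.5,0,0,0,100],[-0.1,0.15,8,0,0,0,100],[-0.1,0.15,8.2,0,0,0,100]])

```text
time_s: 26.85
eef_pos: [0.3839, -0.3927, 0.027]
ee_rot: [-0.003, 0.866, 0.501, -0.001]
wrist_force: [0.7, -0.0, -0.5]
width: 0.0853
```

Call:
step_arm(series=[[0,0,0,0,0,0,100]])

```text
time_s: 26.98
eef_pos: [0.3842, -0.3931, 0.0276]
ee_rot: [-0.003, 0.865, 0.501, -0.001]
wrist_force: [0.5, 0.4, -0.2]
width: 0.0856
```

```bash
python3 -c "
from h import *
go((.3848,-.3938,.0288,-30))"
```

```text
t 26.98 p [ 0.3842 -0.3931  0.0276] yang -29.9 w 0.0856 F [ 0.5  0.4 -0.2]
(0.3848, -0.3938, 0.0288, -30) -> [-0.03, 0.08, -0.12] [-0.005, -0.002, 0.002]
```

Call:
step_arm(series=[[0,0.05,-0.1,-0.005,-0.002,0,100],[0,0.05,-0.1,-0.005,-0.002,0,85],[0,0.05,-0.1,-0.005,-0.002,0,75],[0,0.05,-0.1,-0.005,-0.002,0,60],[0,0.05,-0.1,-0.005,-0.002,0,60]], grip_force=60)

```text
time_s: 27.6
eef_pos: [0.385, -0.3939, 0.0304]
ee_rot: [0.001, 0.865, 0.501, -0.0]
wrist_force: [-4.5, 4.3, 11.8]
width: 0.0645
```

Call:
step_arm(series=[[0,0,0,0,0,0,60],[0,0,0,0,0,0,60]])

```text
time_s: 27.85
eef_pos: [0.3851, -0.3941, 0.0306]
ee_rot: [0.001, 0.865, 0.501, -0.0]
wrist_force: [-0.9, -0.7, 0.9]
width: 0.0644
```

```bash
python3 -c "
from h import *
go((.5376,-.436,.12,-5))"
```

```text
t 27.85 p [ 0.3851 -0.3941  0.0306] yang -29.9 w 0.0644 F [-0.9 -0.7  0.9]
(0.5376, -0.436, 0.12, -5) -> [3.95, 15.32, -8.92] [0.001, 0.002, -0.434]
```

Call:
step_arm(series=[[0,0,-1,0,0,0,60],[0,0,-3,0,0,0,60],[0,0,-6,0,0,0,60],[0,0,-8.5,0,0,0,60]])

```text
time_s: 28.35
eef_pos: [0.3852, -0.394, 0.1171]
ee_rot: [0.001, 0.865, 0.501, -0.0]
wrist_force: [0.5, -0.6, -1.8]
width: 0.0648
```

```bash
python3 -c "
from h import *
go((.5376,-.436,.12,-5))"
```

```text
t 28.35 p [ 0.3852 -0.394   0.1171] yang -29.9 w 0.0648 F [ 0.5 -0.6 -1.8]
(0.5376, -0.436, 0.12, -5) -> [3.95, 15.31, -0.26] [0.002, 0.002, -0.434]
```

Call:
step_arm(series=[[0.6,2.3,0,0,0,-0.08,60],[1.6,6.3,0,0,0,-0.2,60],[2.8,11,0,0,0,-0.34,60],[3.7,14.3,0,0,0,-0.434,60],[3.95,15.2,0,0,0,-0.434,60]])

```text
time_s: 28.98
eef_pos: [0.5383, -0.4354, 0.1174]
ee_rot: [0.001, 0.737, 0.676, -0.0]
wrist_force: [-0.2, 0.2, -0.6]
width: 0.0649
```

Call:
step_arm(series=[[0,0,0,0,0,0,60]])

```text
time_s: 29.1
eef_pos: [0.5381, -0.4352, 0.1171]
ee_rot: [0.001, 0.737, 0.676, -0.0]
wrist_force: [0.5, 0.6, -1.4]
width: 0.065
```

```bash
python3 -c "
from h import *
go((.5376,-.436,.04,-5),(.5376,-.436,.0336,-5))"
```

```text
t 29.1 p [ 0.5381 -0.4352  0.1171] yang -5.0 w 0.065 F [ 0.5  0.6 -1.4]
(0.5376, -0.436, 0.04, -5) -> [-0.07, -0.05, 7.72] [0.001, 0.002, 0.001]
(0.5376, -0.436, 0.0336, -5) -> [-0.07, -0.05, 8.36] [0.001, 0.002, 0.001]
```

Call:
step_arm(series=[[-0.07,-0.05,1.5,0,0,0,60],[-0.07,-0.05,4,0,0,0,60],[-0.07,-0.05,6.5,0,0,0,60],[-0.07,-0.05,7.4,0,0,0,60],[-0.07,-0.05,7.5,0,0,0,60]])

```text
time_s: 29.72
eef_pos: [0.5366, -0.4355, 0.0412]
ee_rot: [-0.0, 0.737, 0.676, -0.0]
wrist_force: [0.2, -0.2, -0.9]
width: 0.0645
```

Call:
step_arm(series=[[0,0,0.2,0,0,0,60],[0,0,0.2,0,0,0,60]])

```text
time_s: 29.98
eef_pos: [0.5369, -0.4359, 0.0401]
ee_rot: [0.001, 0.737, 0.676, -0.0]
wrist_force: [0.2, 0.3, -1.5]
width: 0.0646
```

```bash
python3 -c "
from h import *
from rig import capture
c=capture('side');cv2.imwrite('pics/s19.png',cv2.resize(c['color'][130:260,190:340,::-1],None,fx=4,fy=4,interpolation=2))
go((.5376,-.436,.0336,-5))"
```

```text
t 30.02 p [ 0.537  -0.4359  0.0402] yang -5.0 w 0.0645 F [ 0.1  1.1 -1.4]
(0.5376, -0.436, 0.0336, -5) -> [-0.0, 0.06, 0.66] [0.0, 0.001, -0.0]
```

View pics/s19.png

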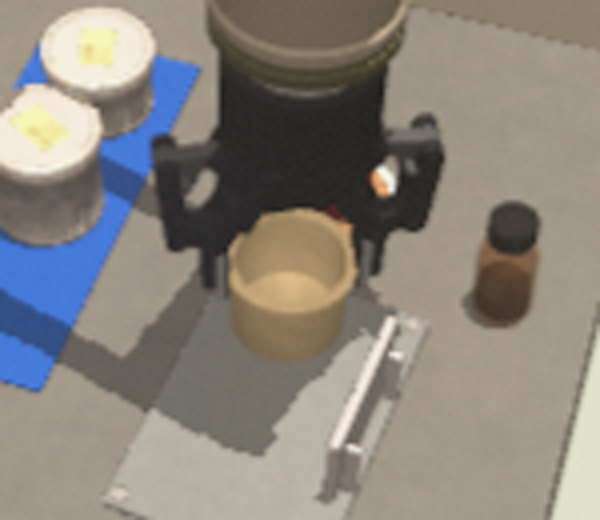

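Call:
step_arm(series=[[0,0.06,0.3,0,0,0,60],[0,0.06,0.5,0,0,0,60],[0,0.06,0.62,0,0,0,60],[0,0.06,0.66,0,0,0,60],[0,0.06,0.66,0,0,0,60]])

```text
time_s: 30.65
eef_pos: [0.5375, -0.436, 0.0336]
ee_rot: [0.001, 0.737, 0.676, -0.0]
wrist_force: [-0.9, 0.1, -0.1]
width: 0.0646
```

Call:
step_arm(series=[[0,0,0.05,0,0,0,60],[0,0,0.05,0,0,0,60]])

```text
time_s: 30.9
eef_pos: [0.5375, -0.4361, 0.0335]
ee_rot: [0.001, 0.737, 0.676, -0.0]
wrist_force: [-3.1, 1.9, 3.8]
width: 0.0646
```

In contact. Release and retreat, then on to the tall tin.

Call:
step_arm(series=[[0,0,0,0,0,0,80],[0,0,0,0,0,0,100],[0,0,0,0,0,0,100],[0,0,0,0,0,0,100]])

```text
time_s: 31.4
eef_pos: [0.5376, -0.4361, 0.0335]
ee_rot: [0.001, 0.737, 0.676, -0.0]
wrist_force: [-0.4, -0.4, -0.0]
width: 0.0852
```

Call:
step_arm(series=[[0,0,-2,0,0,0,100],[0,0,-5,0,0,0,100],[0,0,-8.5,0,0,0,100]])

```text
time_s: 31.78
eef_pos: [0.5376, -0.4359, 0.1205]
ee_rot: [0.001, 0.737, 0.676, -0.0]
wrist_force: [0.0, 0.1, -0.4]
width: 0.0853
```

```bash
python3 -c "
from h import *
from rig import capture
c=capture('side');cv2.imwrite('pics/s20.png',cv2.resize(c['color'][150:290,150:340,::-1],None,fx=4,fy=4,interpolation=2))
go((.4255,-.3233,.125,-30))"
```

```text
t 31.82 p [ 0.5399 -0.4381  0.1275] yang -5.0 w 0.0854 F [ 2.3 -1.8  4.4]
(0.4255, -0.3233, 0.125, -30) -> [10.44, -12.4, 0.08] [0.009, 0.005, 0.436]
```

View pics/s20.png

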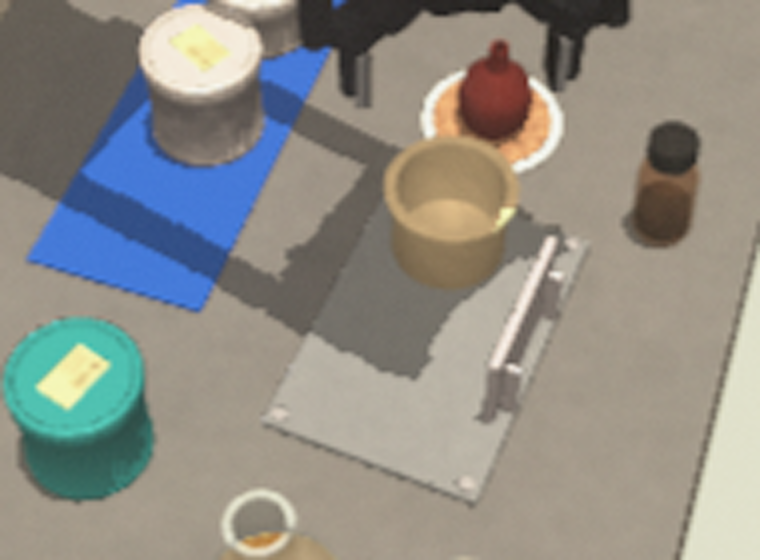

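The cup is back (rim at crop (451,188) against (450,186) before). Now the tall tin.

Call:
step_arm(series=[[2,-2.4,0,0,0,0.09,100],[5,-6,0,0,0,0.25,100],[8.3,-10,0,0.005,0.003,0.38,100],[10.4,-12.4,0,0.009,0.005,0.436,100],[10.4,-12.4,0,0.009,0.005,0.436,100]])

```text
time_s: 32.45
eef_pos: [0.4248, -0.3227, 0.1269]
ee_rot: [0.0, 0.866, 0.5, 0.0]
wrist_force: [0.9, 0.8, 0.6]
width: 0.0848
```

```bash
python3 -c "
from h import *
go((.4255,-.3233,.044,-30))"
```

```text
t 32.45 p [ 0.4248 -0.3227  0.1269] yang -30.0 w 0.0848 F [0.9 0.8 0.6]
(0.4255, -0.3233, 0.044, -30) -> [-0.01, 0.09, 8.29] [0.001, 0.0, 0.0]
```

Call:
step_arm(series=[[0,0.1,1.5,0,0,0,100],[0,0.1,4,0,0,0,100],[0,0.1,6.5,0,0,0,100],[0,0.1,8,0,0,0,100],[0,0.1,8.3,0,0,0,100]])

```text
time_s: 33.08
eef_pos: [0.4253, -0.323, 0.0424]
ee_rot: [-0.001, 0.866, 0.5, -0.0]
wrist_force: [0.0, -0.7, 0.6]
width: 0.0854
```

Call:
step_arm(series=[[0,0,0,0,0,0,100]])

```text
time_s: 33.2
eef_pos: [0.4258, -0.3235, 0.0428]
ee_rot: [-0.0, 0.866, 0.5, -0.0]
wrist_force: [-0.1, -1.1, 0.0]
width: 0.0853
```

```bash
python3 -c "
from h import *
go((.4255,-.3233,.044,-30))"
```

```text
t 33.2 p [ 0.4258 -0.3235  0.0428] yang -30.0 w 0.0853 F [-0.1 -1.1  0. ]
(0.4255, -0.3233, 0.044, -30) -> [0.01, -0.03, -0.12] [-0.001, 0.0, 0.001]
```

Call:
step_arm(series=[[0,0,0,0,0,0,85],[0,0,0,0,0,0,75],[0,0,0,0,0,0,60],[0,0,0,0,0,0,60],[0,0,0,0,0,0,60]], grip_force=40)

```text
time_s: 33.83
eef_pos: [0.4265, -0.3242, 0.0443]
ee_rot: [0.001, 0.866, 0.5, 0.0]
wrist_force: [-0.6, 0.4, 5.6]
width: 0.0631
```

Call:
step_arm(series=[[0,0,0,0,0,0,60],[0,0,0,0,0,0,60]])

```text
time_s: 34.08
eef_pos: [0.4265, -0.3242, 0.0444]
ee_rot: [0.001, 0.866, 0.5, 0.0]
wrist_force: [0.1, 0.0, -1.1]
width: 0.0635
```

Call:
step_arm(series=[[0,0,-1,0,0,0,60],[0,0,-3,0,0,0,60],[0,0,-6,0,0,0,60],[0,0,-8.5,0,0,0,60]], grip_force=60)

```text
time_s: 34.58
eef_pos: [0.4265, -0.3241, 0.131]
ee_rot: [0.001, 0.866, 0.5, 0.0]
wrist_force: [-0.2, 0.0, -1.9]
width: 0.0624
```

```bash
python3 -c "
from h import *
go((.4788,-.5211,.13,-65))"
```

```text
t 34.58 p [ 0.4265 -0.3241  0.131 ] yang -30.0 w 0.0624 F [-0.2  0.  -1.9]
(0.4788, -0.5211, 0.13, -65) -> [-14.46, 14.37, 0.14] [0.002, 0.0, 0.612]
```

Call:
step_arm(series=[[-2,2,0,0,0,0.1,60],[-5.2,5.2,0,0,0,0.25,60],[-9,9,0,0,0,0.4,60],[-12.5,12.4,0,0,0,0.54,60],[-14.4,14.2,0,0,0,0.612,60]])

```text
time_s: 35.2
eef_pos: [0.4776, -0.522, 0.1315]
ee_rot: [0.001, 0.977, 0.214, 0.0]
wrist_force: [0.3, 0.0, -1.3]
width: 0.063
```

Call:
step_arm(series=[[0,0,0,0,0,0,60]])

```text
time_s: 35.33
eef_pos: [0.4772, -0.5235, 0.1313]
ee_rot: [0.001, 0.977, 0.213, 0.0]
wrist_force: [-0.3, 0.3, -1.6]
width: 0.0629
```

```bash
python3 -c "
from h import *
go((.4788,-.5211,.0474,-65))"
```

```text
t 35.33 p [ 0.4772 -0.5235  0.1313] yang -65.4 w 0.0629 F [-0.3  0.3 -1.6]
(0.4788, -0.5211, 0.0474, -65) -> [0.24, -0.18, 8.39] [0.002, -0.0, -0.007]
```

Call:
step_arm(series=[[0.24,-0.18,1.5,0,0,-0.007,60],[0.24,-0.18,4,0,0,-0.007,60],[0.24,-0.18,6.4,0,0,-0.007,60],[0.24,-0.18,7.4,0,0,-0.007,60],[0.24,-0.18,7.6,0,0,-0.007,60]])

```text
time_s: 35.95
eef_pos: [0.4784, -0.5197, 0.0542]
ee_rot: [0.0, 0.976, 0.217, -0.0]
wrist_force: [0.4, -0.9, -1.1]
width: 0.0631
```

Call:
step_arm(series=[[0,0,0.2,0,0,0,60],[0,0,0.2,0,0,0,60]])

```text
time_s: 36.2
eef_pos: [0.4788, -0.52, 0.0531]
ee_rot: [0.001, 0.976, 0.217, 0.0]
wrist_force: [0.2, -0.1, -1.5]
width: 0.0628
```

```bash
python3 -c "
from h import *
go((.4788,-.5211,.0474,-65))"
```

```text
t 36.2 p [ 0.4788 -0.52    0.0531] yang -64.9 w 0.0628 F [ 0.2 -0.1 -1.5]
(0.4788, -0.5211, 0.0474, -65) -> [-0.05, 0.1, 0.57] [0.001, -0.0, 0.002]
```

Call:
step_arm(series=[[-0.05,0.1,0.25,0,0,0,60],[-0.05,0.1,0.42,0,0,0,60],[-0.05,0.1,0.53,0,0,0,60],[-0.05,0.1,0.57,0,0,0,60],[-0.05,0.1,0.57,0,0,0,60]])

```text
time_s: 36.83
eef_pos: [0.4788, -0.5212, 0.0477]
ee_rot: [0.001, 0.976, 0.217, 0.0]
wrist_force: [-0.6, 0.8, 0.6]
width: 0.0626
```

Call:
step_arm(series=[[0,0,0.04,0,0,0,60],[0,0,0.04,0,0,0,60]])

```text
time_s: 37.08
eef_pos: [0.4788, -0.5212, 0.0476]
ee_rot: [0.001, 0.976, 0.217, 0.0]
wrist_force: [-2.4, 1.5, 4.3]
width: 0.0627
```

```bash
python3 -c "
from h import *
go((.4788,-.5211,.0474,-65))"
```

```text
t 37.08 p [ 0.4788 -0.5212  0.0476] yang -64.9 w 0.0627 F [-2.4  1.5  4.3]
(0.4788, -0.5211, 0.0474, -65) -> [0.0, -0.01, 0.02] [0.002, -0.0, 0.002]
```

Call:
step_arm(series=[[0,0,0,0,0,0,80],[0,0,0,0,0,0,100],[0,0,0,0,0,0,100],[0,0,0,0,0,0,100]])

```text
time_s: 37.58
eef_pos: [0.4788, -0.5212, 0.0475]
ee_rot: [0.001, 0.976, 0.217, 0.0]
wrist_force: [0.3, -0.2, 0.6]
width: 0.0856
```

Call:
step_arm(series=[[0,0,-2,0,0,0,100],[0,0,-5,0,0,0,100],[0,0,-8.5,0,0,0,100]])

```text
time_s: 37.95
eef_pos: [0.4787, -0.5211, 0.1345]
ee_rot: [0.001, 0.976, 0.217, 0.0]
wrist_force: [0.1, -0.8, -0.0]
width: 0.0854
```

```bash
python3 -c "
from h import *
go((.4659,-.2514,.12,-30))"
```

```text
t 37.95 p [ 0.4787 -0.5211  0.1345] yang -64.9 w 0.0854 F [ 0.1 -0.8 -0. ]
(0.4659, -0.2514, 0.12, -30) -> [10.27, -24.97, 1.41] [0.002, 0.0, -0.609]
```

Call:
step_arm(series=[[1.4,-3.5,-1,0,0,-0.09,100],[3.6,-9,-1,0,0,-0.25,100],[6,-15,-0.5,0,0,-0.42,100],[8.5,-21,0,0,0,-0.58,100],[10.2,-24.9,0.7,0,0,-0.609,100]])

```text
time_s: 38.58
eef_pos: [0.4659, -0.2505, 0.1289]
ee_rot: [0.002, 0.865, 0.501, 0.001]
wrist_force: [0.5, -0.7, -0.4]
width: 0.0855
```

Call:
step_arm(series=[[0,0,0,0,0,0,100]])

```text
time_s: 38.7
eef_pos: [0.4658, -0.2475, 0.1296]
ee_rot: [0.002, 0.864, 0.503, 0.001]
wrist_force: [-0.3, -0.0, -0.1]
width: 0.0856
```

```bash
python3 -c "
from h import *
from rig import capture
c=capture('side');a=c['color'][150:290,150:340,::-1];cv2.imwrite('pics/s21.png',cv2.resize(a,None,fx=4,fy=4,interpolation=2))
c=capture('top');cv2.imwrite('pics/t21.png',cv2.resize(c['color'][130:270,160:360,::-1],None,fx=4,fy=4,interpolation=2))
go((.4659,-.2514,.0212,-30))"
```

```text
t 38.8 p [ 0.4668 -0.2507  0.1308] yang -29.8 w 0.0856 F [ 0.7 -0.4 -0.7]
(0.4659, -0.2514, 0.0212, -30) -> [-0.09, -0.12, 10.96] [0.007, 0.001, 0.004]
```

View pics/s21.png

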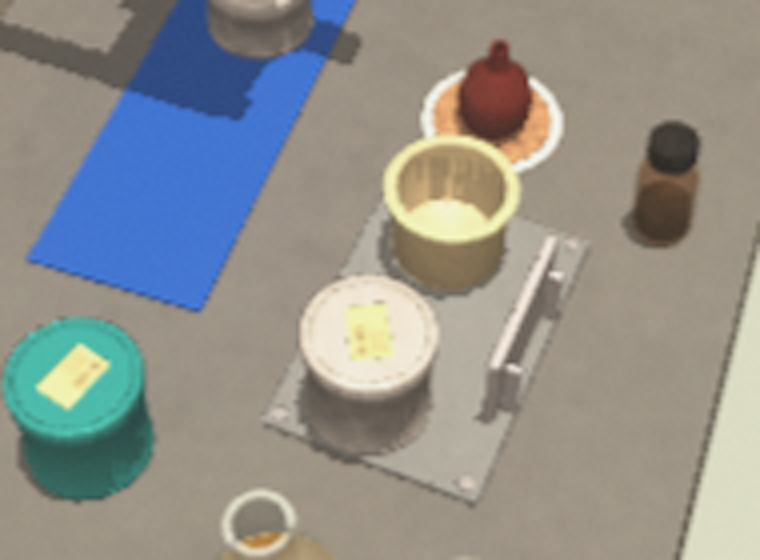

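View pics/t21.png

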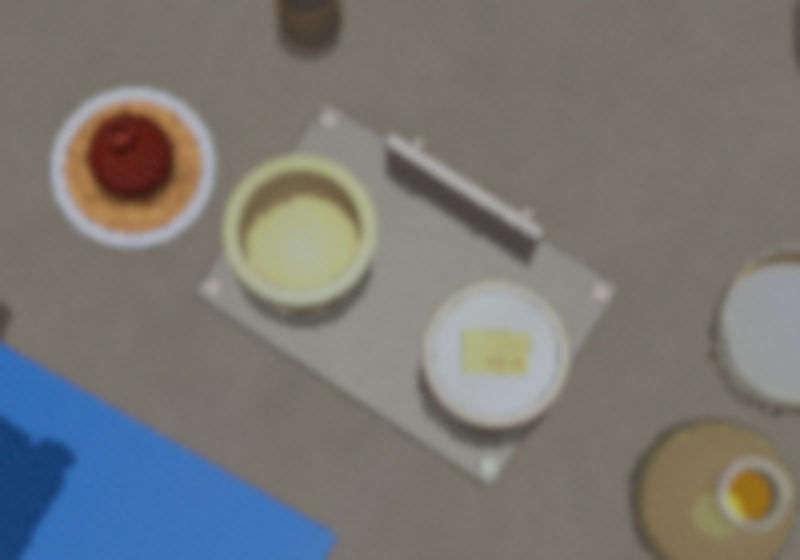

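The tall tin and cup are back, and the bulb is central on the coaster. I'll measure the placing error by template matching against the earlier pictures.

```bash
cat > cmp.py <<'E'
from h import *
from rig import capture
def shift(cam,ref,cur,u0,u1,v0,v1,z,s=8):
    a=cv2.resize(ref[v0:v1,u0:u1],None,fx=s,fy=s,interpolation=2);m=4
    b=cv2.resize(cur[v0-m:v1+m,u0-m:u1+m],None,fx=s,fy=s,interpolation=2)
    r=cv2.matchTemplate(b,a,cv2.TM_CCOEFF_NORMED);_,mx,_,(x,y)=cv2.minMaxLoc(r)
    du,dv=x/s-m,y/s-m;c=((u0+u1)/2,(v0+v1)/2)
    d=ray(cam,c[0]+du,c[1]+dv,z)-ray(cam,*c,z)
    return (du,dv),(d*1000).round(1),round(mx,3)
E
python3 - <<'E'
from cmp import *
t0=cv2.imread('pics/top0.png');s0=cv2.imread('pics/side0.png')
t=capture('top')['color'][:,:,::-1];s=capture('side')['color'][:,:,::-1]
print('cup top',shift('top',t0,t,213,256,167,205,.057)) 
print('cup side',shift('side',s0,s,243,282,181,206,.057))
def back(f,sc,off,shape): # paste resized crop back
    a=cv2.imread(f);b=np.zeros((384,512,3),np.uint8);h,w=round(a.shape[0]/sc),round(a.shape[1]/sc)
    b[off[0]:off[0]+h,off[1]:off[1]+w]=cv2.resize(a,(w,h),interpolation=cv2.INTER_AREA);return b
t6=back('pics/t6.png',2.8,(130,80),0);s6=back('pics/s6.png',3,(90,130),0)
print('tall top',shift('top',t6,t,262,304,200,240,.07))
print('tall side',shift('side',s6,s,223,260,217,262,.07))
print('check teal',shift('top',t6,t,262,304,278,318,.06), shift('side',s0,s,150,190,230,272,.06))
for n,a,b in(('flask',t0,t),):print(n,shift('top',a,b,318,362,234,278,.03))
print('vial',shift('top',t0,t,227,248,115,146,.05))
E
```

```text
cup top ((0.375, -0.25), array([ 0.5, -0.7]), 0.981)
cup side ((0.25, 0.375), array([ 0.3, -1.1]), 0.778)
tall top ((1.75, -1.25), array([ 2.2, -3.2]), 0.863)
tall side ((1.375, 1.25), array([ 2. , -3.2]), 0.961)
check teal ((0.0, 0.0), array([0., 0.]), 0.999) ((0.0, 0.0), array([0., 0.]), 0.999)
flask ((0.0, 0.0), array([0., 0.]), 0.997)
vial ((-0.125, 0.0), array([0. , 0.2]), 0.998)
```

The cup is within about 1 mm. The tall tin is about 4 mm off, because the jaws pushed it while centring during the pick. I'll check whether the first short-tin pick also dragged it, then correct it.

```bash
python3 - <<'E'
from cmp import *
s0=cv2.imread('pics/side0.png')
a=cv2.imread('pics/s6.png');s6=np.zeros((384,512,3),np.uint8);s6[90:290,130:330]=cv2.resize(a,(200,200),interpolation=cv2.INTER_AREA)
print(shift('side',s0,s6,222,250,243,266,.03))
s=capture('side')['color'][:,:,::-1]
print(shift('side',s0,s,222,250,243,266,.03))
go((.4788,-.5212,.13,-65))
E
```

```text
((-0.125, -0.25), array([-0.1,  0.6]), 0.808)
((1.125, 1.0), array([ 1.7, -2.6]), 0.794)
t 38.95 p [ 0.4664 -0.2519  0.13  ] yang -29.9 w 0.0854 F [-0.3 -0.3 -0.5]
(0.4788, -0.5212, 0.13, -65) -> [-22.73, 14.5, 0.11] [0.006, -0.001, 0.613]
```

Call:
step_arm(series=[[-3,2,-0.5,0,0,0.1,100],[-8,5,-1,0,0,0.25,100],[-13.5,8.5,-1,0.006,0,0.4,100],[-19,12,-0.5,0.006,0,0.56,100],[-22.6,14.4,0,0.006,0,0.613,100]])

```text
time_s: 39.58
eef_pos: [0.4775, -0.5238, 0.131]
ee_rot: [0.0, 0.977, 0.213, 0.0]
wrist_force: [0.3, -0.2, 0.8]
width: 0.0855
```

Call:
step_arm(series=[[0,0,0,0,0,0,100]])

```text
time_s: 39.7
eef_pos: [0.4752, -0.5279, 0.1286]
ee_rot: [-0.0, 0.978, 0.21, -0.0]
wrist_force: [-0.4, 0.1, -0.5]
width: 0.0856
```

```bash
python3 -c "
from h import *
go((.4788,-.5212,.0474,-65))"
```

```text
t 39.7 p [ 0.4752 -0.5279  0.1286] yang -65.7 w 0.0856 F [-0.4  0.1 -0.5]
(0.4788, -0.5212, 0.0474, -65) -> [0.61, -0.45, 8.12] [-0.001, 0.0, -0.012]
```

Call:
step_arm(series=[[0.6,-0.45,0,0,0,-0.012,100],[0.6,-0.45,2.5,0,0,-0.012,100],[0.6,-0.45,5,0,0,-0.012,100],[0.6,-0.45,7,0,0,-0.012,100],[0.6,-0.45,7.8,0,0,-0.012,100]])

```text
time_s: 40.33
eef_pos: [0.4785, -0.5199, 0.0492]
ee_rot: [-0.001, 0.976, 0.217, -0.001]
wrist_force: [-0.5, -0.7, 0.3]
width: 0.0852
```

Call:
step_arm(series=[[0,0,0,0,0,0,100]])

```text
time_s: 40.45
eef_pos: [0.4786, -0.5195, 0.0491]
ee_rot: [-0.001, 0.976, 0.217, -0.001]
wrist_force: [-0.7, -0.2, -0.8]
width: 0.0854
```

```bash
python3 -c "
from h import *
go((.4788,-.5212,.0474,-65))"
```

```text
t 40.45 p [ 0.4786 -0.5195  0.0491] yang -64.9 w 0.0854 F [-0.7 -0.2 -0.8]
(0.4788, -0.5212, 0.0474, -65) -> [-0.05, 0.16, 0.17] [-0.003, 0.001, 0.001]
```

Call:
step_arm(series=[[-0.05,0.15,0.1,0,0,0,100],[-0.05,0.15,0.1,0,0,0,80],[-0.05,0.15,0.1,0,0,0,60],[-0.05,0.15,0.1,0,0,0,60],[-0.05,0.15,0.1,0,0,0,60]], grip_force=40)

```text
time_s: 41.08
eef_pos: [0.4792, -0.5219, 0.0495]
ee_rot: [-0.001, 0.976, 0.217, -0.0]
wrist_force: [0.1, 1.2, 5.1]
width: 0.0634
```

Call:
step_arm(series=[[0,0,0,0,0,0,60],[0,0,0,0,0,0,60]])

```text
time_s: 41.32
eef_pos: [0.4792, -0.5219, 0.0496]
ee_rot: [-0.0, 0.976, 0.217, -0.0]
wrist_force: [-0.6, -0.2, 1.8]
width: 0.0635
```

```bash
python3 - <<'E'
from cmp import *
a=cv2.imread('pics/t6.png');s0=cv2.imread('pics/side0.png')
s=capture('side')['color'][:,:,::-1]
cv2.imwrite('pics/s22.png',cv2.resize(s[150:290,150:340],None,fx=4,fy=4,interpolation=2))
print(shift('side',s0,s,222,250,243,266,.03))
go((.4767,-.5181,.052,-65))
E
```

```text
((0.625, 1.0), array([ 0.8, -2.4]), 0.527)
t 41.38 p [ 0.4793 -0.5219  0.0496] yang -64.9 w 0.0633 F [-0.4  0.2  2.1]
(0.4767, -0.5181, 0.052, -65) -> [-0.07, -0.45, -0.24] [-0.001, 0.0, 0.001]
```

Call:
step_arm(series=[[0,0,-0.5,0,0,0,60],[0,0,-1,0,0,0,60],[-0.05,-0.3,-1,0,0,0,60],[-0.07,-0.45,-1,0,0,0,60],[-0.07,-0.45,-1,0,0,0,60]], grip_force=60)

```text
time_s: 42.0
eef_pos: [0.4765, -0.5178, 0.0592]
ee_rot: [-0.001, 0.976, 0.217, -0.0]
wrist_force: [-0.8, -0.3, -0.9]
width: 0.0625
```

```bash
python3 - <<'E'
from cmp import *
go((.4767,-.5181,.0496,-65))
E
```

```text
t 42.0 p [ 0.4765 -0.5178  0.0592] yang -64.9 w 0.0625 F [-0.8 -0.3 -0.9]
(0.4767, -0.5181, 0.0496, -65) -> [0.0, 0.04, 0.96] [-0.002, 0.001, 0.001]
```

Call:
step_arm(series=[[0,0.03,0.4,0,0,0,60],[0,0.03,0.7,0,0,0,60],[0,0.03,0.9,0,0,0,60],[0,0.03,0.96,0,0,0,60],[0,0.03,0.96,0,0,0,60]])

```text
time_s: 42.62
eef_pos: [0.4767, -0.5181, 0.0498]
ee_rot: [-0.001, 0.976, 0.217, -0.0]
wrist_force: [-0.8, 1.6, 0.4]
width: 0.0627
```

Call:
step_arm(series=[[0,0,0.05,0,0,0,60],[0,0,0.05,0,0,0,60]])

```text
time_s: 42.88
eef_pos: [0.4767, -0.5182, 0.0497]
ee_rot: [-0.001, 0.976, 0.217, -0.0]
wrist_force: [-2.2, 2.1, 4.5]
width: 0.0625
```

Call:
step_arm(series=[[0,0,0,0,0,0,80],[0,0,0,0,0,0,100],[0,0,0,0,0,0,100],[0,0,0,0,0,0,100]])

```text
time_s: 43.38
eef_pos: [0.4767, -0.5181, 0.0496]
ee_rot: [-0.001, 0.976, 0.217, -0.0]
wrist_force: [-0.1, 0.1, -0.5]
width: 0.0853
```

Call:
step_arm(series=[[0,0,-2,0,0,0,100],[0,0,-5,0,0,0,100],[0,0,-8.5,0,0,0,100]])

```text
time_s: 43.75
eef_pos: [0.4768, -0.5182, 0.1367]
ee_rot: [-0.0, 0.976, 0.217, -0.0]
wrist_force: [1.1, 0.1, 0.8]
width: 0.0852
```

```bash
python3 -c "
from h import *
go((.4659,-.2514,.12,-30))"
```

```text
t 43.75 p [ 0.4768 -0.5182  0.1367] yang -64.9 w 0.0852 F [1.1 0.1 0.8]
(0.4659, -0.2514, 0.12, -30) -> [10.32, -24.63, 1.69] [-0.001, 0.0, -0.61]
```

Call:
step_arm(series=[[1.4,-3.5,-1,0,0,-0.09,100],[3.6,-9,-1,0,0,-0.25,100],[6,-15,-0.5,0,0,-0.42,100],[8.5,-21,0,0,0,-0.58,100],[10.3,-24.6,0.7,0,0,-0.609,100]])

```text
time_s: 44.38
eef_pos: [0.4662, -0.2498, 0.1317]
ee_rot: [0.0, 0.865, 0.501, 0.001]
wrist_force: [0.4, 0.1, -0.2]
width: 0.0854
```

Call:
step_arm(series=[[0,0,0,0,0,0,100]])

```text
time_s: 44.5
eef_pos: [0.4663, -0.2471, 0.1325]
ee_rot: [0.0, 0.864, 0.503, 0.001]
wrist_force: [0.4, -1.2, -0.1]
width: 0.0853
```

```bash
python3 - <<'E'
from cmp import *
s0=cv2.imread('pics/side0.png')
def back(f,sc,off):
    a=cv2.imread(f);b=np.zeros((384,512,3),np.uint8);h,w=round(a.shape[0]/sc),round(a.shape[1]/sc)
    b[off[0]:off[0]+h,off[1]:off[1]+w]=cv2.resize(a,(w,h),interpolation=cv2.INTER_AREA);return b
t6=back('pics/t6.png',2.8,(130,80));s6=back('pics/s6.png',3,(90,130))
t=capture('top')['color'][:,:,::-1];s=capture('side')['color'][:,:,::-1]
print('tall top',shift('top',t6,t,262,304,200,240,.07))
print('tall side',shift('side',s6,s,223,260,217,262,.07))
go((.4659,-.2514,.0212,-30))
E
```

```text
tall top ((0.25, 0.0), array([-0. , -0.4]), 0.865)
tall side ((0.0, 0.25), array([-0.1, -0.5]), 0.968)
t 44.6 p [ 0.4671 -0.2502  0.1336] yang -29.8 w 0.0853 F [ 0.2 -0.5 -0.7]
(0.4659, -0.2514, 0.0212, -30) -> [-0.16, -0.09, 11.24] [0.004, 0.0, 0.004]
```

The tall tin is now within 0.5 mm of its original place. Now the short tin.

Call:
step_arm(series=[[-0.16,-0.09,1,0,0,0,100],[-0.16,-0.09,4,0,0,0,100],[-0.16,-0.09,7.5,0,0,0,100],[-0.16,-0.09,10,0,0,0,100],[-0.16,-0.09,11,0,0,0,100]])

```text
time_s: 45.22
eef_pos: [0.4644, -0.2518, 0.0214]
ee_rot: [0.0, 0.865, 0.501, 0.0]
wrist_force: [-0.3, -0.3, 0.1]
width: 0.0853
```

Call:
step_arm(series=[[0,0,0,0,0,0,100]])

```text
time_s: 45.35
eef_pos: [0.4641, -0.2523, 0.021]
ee_rot: [0.0, 0.866, 0.5, -0.0]
wrist_force: [-0.8, 0.2, -0.2]
width: 0.0856
```

```bash
python3 -c "
from h import *
go((.4659,-.2514,.0212,-30))"
```

```text
t 45.35 p [ 0.4641 -0.2523  0.021 ] yang -29.9 w 0.0856 F [-0.8  0.2 -0.2]
(0.4659, -0.2514, 0.0212, -30) -> [0.17, 0.11, -0.02] [0.0, 0.0, 0.001]
```

Call:
step_arm(series=[[0.15,0.1,0,0,0,0,100],[0.15,0.1,0,0,0,0,100]])

```text
time_s: 45.6
eef_pos: [0.4666, -0.2522, 0.0222]
ee_rot: [0.001, 0.866, 0.5, 0.0]
wrist_force: [0.4, 0.9, 0.0]
width: 0.0855
```

Call:
step_arm(series=[[0,0,0,0,0,0,85],[0,0,0,0,0,0,70],[0,0,0,0,0,0,60],[0,0,0,0,0,0,60],[0,0,0,0,0,0,60]], grip_force=40)

```text
time_s: 46.22
eef_pos: [0.4673, -0.2526, 0.0234]
ee_rot: [0.002, 0.866, 0.5, 0.001]
wrist_force: [-1.1, 0.4, 6.8]
width: 0.063
```

Call:
step_arm(series=[[0,0,0,0,0,0,60],[0,0,0,0,0,0,60]])

```text
time_s: 46.48
eef_pos: [0.4674, -0.2526, 0.0235]
ee_rot: [0.002, 0.866, 0.501, 0.001]
wrist_force: [0.6, -0.7, 1.6]
width: 0.0633
```

```bash
python3 -c "
from h import *
go((.4659,-.2514,.0212,-30))"
```

```text
t 46.48 p [ 0.4674 -0.2526  0.0235] yang -29.9 w 0.0633 F [ 0.6 -0.7  1.6]
(0.4659, -0.2514, 0.0212, -30) -> [0.03, -0.19, 0.23] [0.004, 0.0, 0.001]
```

Call:
step_arm(series=[[0,0,-1.5,0,0,0,60],[0,0,-4.5,0,0,0,60],[0,0,-8.5,0,0,0,60],[0,0,-12.5,0,0,0,60],[0,0,-14,0,0,0,60]], grip_force=60)

```text
time_s: 47.1
eef_pos: [0.4683, -0.2531, 0.1672]
ee_rot: [0.004, 0.866, 0.501, 0.002]
wrist_force: [-0.6, 0.1, -1.2]
width: 0.0627
```

```bash
python3 -c "
from h import *
go((.4774,-.5177,.15,-65))"
```

```text
t 47.1 p [ 0.4683 -0.2531  0.1672] yang -29.9 w 0.0627 F [-0.6  0.1 -1.2]
(0.4774, -0.5177, 0.15, -65) -> [-22.47, 13.97, 1.87] [0.009, -0.002, 0.612]
```

Call:
step_arm(series=[[-2.5,1.5,0,0,0,0.07,60],[-7,4.3,0,0.003,0,0.2,60],[-12,7.5,0,0.006,0,0.35,60],[-17,10.6,0.3,0.009,0,0.5,60],[-21,13,0.5,0.009,-0.002,0.6,60]])

```text
time_s: 47.72
eef_pos: [0.4754, -0.5019, 0.1619]
ee_rot: [-0.001, 0.976, 0.22, -0.0]
wrist_force: [0.6, 0.2, -1.6]
width: 0.0628
```

```bash
python3 -c "
from h import *
go((.4774,-.5177,.15,-65))"
```

```text
t 47.73 p [ 0.4754 -0.5019  0.1619] yang -64.6 w 0.0628 F [ 0.6  0.2 -1.6]
(0.4774, -0.5177, 0.15, -65) -> [-0.49, 1.52, 1.19] [-0.002, 0.0, 0.007]
```

Call:
step_arm(series=[[-0.3,0.9,0.3,0,0,0.007,60],[-0.5,1.5,1,0,0,0.007,60],[-0.5,1.5,3,0,0,0.007,60],[-0.5,1.5,5,0,0,0.007,60],[-0.5,1.5,5.6,0,0,0.007,60]])

```text
time_s: 48.35
eef_pos: [0.4765, -0.5151, 0.1025]
ee_rot: [-0.003, 0.976, 0.217, -0.001]
wrist_force: [-0.2, 0.2, -0.7]
width: 0.0629
```

Call:
step_arm(series=[[0,0,0,0,0,0,60],[0,0,0,0,0,0,60]])

```text
time_s: 48.6
eef_pos: [0.4767, -0.5149, 0.1029]
ee_rot: [-0.003, 0.976, 0.217, -0.001]
wrist_force: [0.4, -1.2, -1.0]
width: 0.0627
```

```bash
python3 -c "
from h import *
from rig import capture
c=capture('side');cv2.imwrite('pics/s23.png',cv2.resize(c['color'][150:300,180:330,::-1],None,fx=4,fy=4,interpolation=2))
go((.4774,-.5177,.0905,-65))"
```

```text
t 48.65 p [ 0.4768 -0.5153  0.1033] yang -64.9 w 0.0631 F [ 1.3  0.5 -1. ]
(0.4774, -0.5177, 0.0905, -65) -> [-0.05, 0.25, 1.28] [-0.005, 0.001, 0.002]
```

View pics/s23.png

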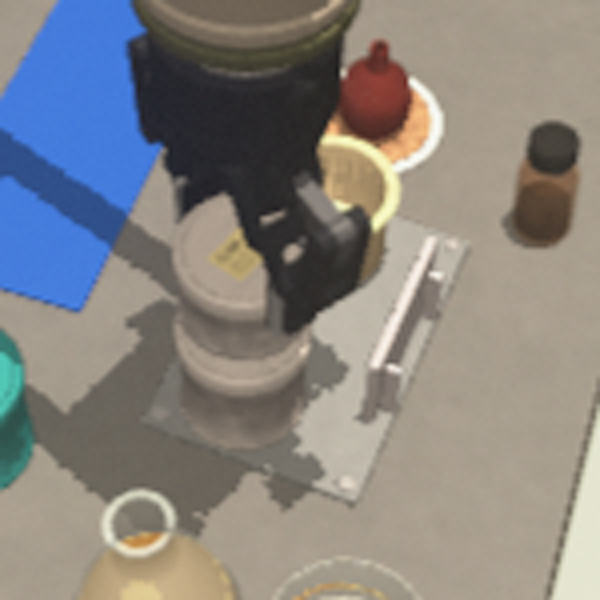

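The short tin hovers about 1 cm above the tall one at crop (235,270). Fine correction, then lower.

Call:
step_arm(series=[[-0.05,0.25,0.3,-0.005,0,0,60],[-0.05,0.25,0.6,-0.005,0,0,60],[-0.05,0.25,0.8,-0.005,0,0,60],[-0.05,0.25,0.9,-0.005,0,0,60]])

```text
time_s: 49.15
eef_pos: [0.4772, -0.5176, 0.094]
ee_rot: [-0.0, 0.976, 0.217, -0.001]
wrist_force: [1.0, -0.0, -1.7]
width: 0.063
```

Call:
step_arm(series=[[0,0,0,0,0,0,60],[0,0,0,0,0,0,60]])

```text
time_s: 49.4
eef_pos: [0.4772, -0.5176, 0.094]
ee_rot: [-0.0, 0.976, 0.217, -0.001]
wrist_force: [-0.1, 0.1, -1.2]
width: 0.0625
```

```bash
python3 -c "
from h import *
go((.4774,-.5177,.0905,-65))"
```

```text
t 49.4 p [ 0.4772 -0.5176  0.094 ] yang -64.9 w 0.0625 F [-0.1  0.1 -1.2]
(0.4774, -0.5177, 0.0905, -65) -> [0.01, 0.01, 0.35] [-0.001, 0.001, 0.002]
```

Call:
step_arm(series=[[0,0,0.15,0,0,0,60],[0,0,0.27,0,0,0,60],[0,0,0.35,0,0,0,60],[0,0,0.35,0,0,0,60]])

```text
time_s: 49.9
eef_pos: [0.4773, -0.5178, 0.0908]
ee_rot: [0.0, 0.976, 0.217, -0.001]
wrist_force: [0.7, 0.8, 1.9]
width: 0.0628
```

Call:
step_arm(series=[[0,0,0.05,0,0,0,60],[0,0,0.05,0,0,0,60]])

```text
time_s: 50.15
eef_pos: [0.4774, -0.5178, 0.0908]
ee_rot: [0.0, 0.976, 0.217, -0.001]
wrist_force: [-2.5, 1.8, 4.3]
width: 0.0629
```

In contact. Release and back off straight up.

Call:
step_arm(series=[[0,0,0,0,0,0,80],[0,0,0,0,0,0,100],[0,0,0,0,0,0,100],[0,0,0,0,0,0,100]])

```text
time_s: 50.65
eef_pos: [0.4774, -0.5177, 0.0906]
ee_rot: [0.0, 0.976, 0.217, -0.001]
wrist_force: [0.2, 0.9, -1.0]
width: 0.0852
```

Call:
step_arm(series=[[0,0,-2,0,0,0,100],[0,0,-5,0,0,0,100],[0,0,-8.5,0,0,0,100],[0,0,-11,0,0,0,100]])

```text
time_s: 51.15
eef_pos: [0.4781, -0.5184, 0.2048]
ee_rot: [0.002, 0.976, 0.217, 0.0]
wrist_force: [0.3, 0.7, 0.2]
width: 0.0856
```

```bash
python3 -c "
from h import *
go((.3,-.45,.23,-65))"
```

```text
t 51.15 p [ 0.4781 -0.5184  0.2048] yang -64.9 w 0.0856 F [0.3 0.7 0.2]
(0.3, -0.45, 0.23, -65) -> [-13.23, -13.74, -2.56] [0.004, 0.0, 0.002]
```

Call:
step_arm(series=[[-4,0,-1,0,0,0,100],[-10,0,-2,0,0,0,100],[-16,0,-2.5,0,0,0,100],[-22,0,-2.5,0,0,0,100],[-26,0,-2.5,0,0,0,100]])

```text
time_s: 51.78
eef_pos: [0.24, -0.63, 0.2322]
ee_rot: [0.003, 0.976, 0.216, 0.0]
wrist_force: [-0.7, -1.0, 0.4]
width: 0.0852
```

Call:
step_arm(series=[[0,0,0,0,0,0,100],[0,0,0,0,0,0,100]])

```text
time_s: 52.02
eef_pos: [0.2403, -0.6304, 0.2338]
ee_rot: [0.004, 0.976, 0.216, 0.0]
wrist_force: [0.8, -0.3, 0.3]
width: 0.0855
```

```bash
python3 - <<'E'
from cmp import *
s0=cv2.imread('pics/side0.png');t0=cv2.imread('pics/top0.png')
t=capture('top')['color'][:,:,::-1];s=capture('side')['color'][:,:,::-1]
cv2.imwrite('pics/s24.png',cv2.resize(s[110:330,150:340],None,fx=2.7,fy=2.7,interpolation=2));cv2.imwrite('pics/t24.png',cv2.resize(t[100:310,80:380],None,fx=2.6,fy=2.6,interpolation=2))
print('short top',shift('top',t0,t,262,304,193,236,.115))
print('short side',shift('side',s0,s,222,262,202,234,.115))
print('tall side',shift('side',s0,s,222,250,243,266,.03))
print('cup',shift('top',t0,t,213,256,167,205,.057),shift('side',s0,s,243,282,181,206,.057))
print('flask',shift('top',t0,t,318,362,234,278,.03),'vial',shift('top',t0,t,227,248,115,146,.05))
E
```

```text
short top ((-0.375, -0.125), array([0.2, 0.6]), 0.818)
short side ((-0.125, -0.25), array([-0.1,  0.6]), 0.948)
tall side ((-0.125, 0.125), array([-0.3, -0.2]), 0.97)
cup ((0.375, -0.25), array([ 0.5, -0.7]), 0.981) ((0.25, 0.5), array([ 0.2, -1.4]), 0.803)
flask ((0.0, 0.0), array([0., 0.]), 0.997) vial ((0.0, 0.0), array([0., 0.]), 0.998)
```

View pics/s24.png

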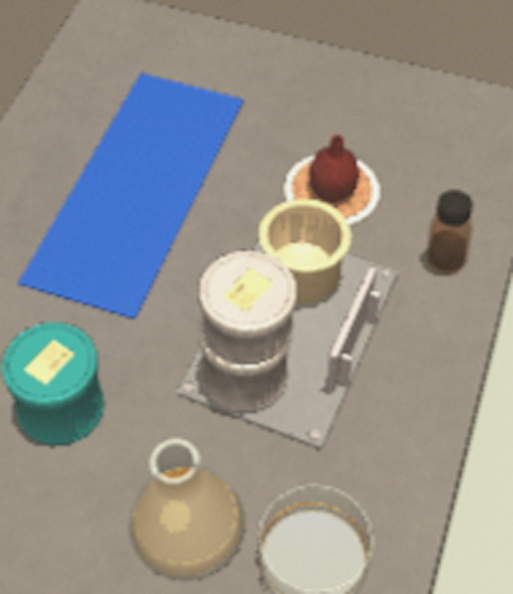

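View pics/t24.png

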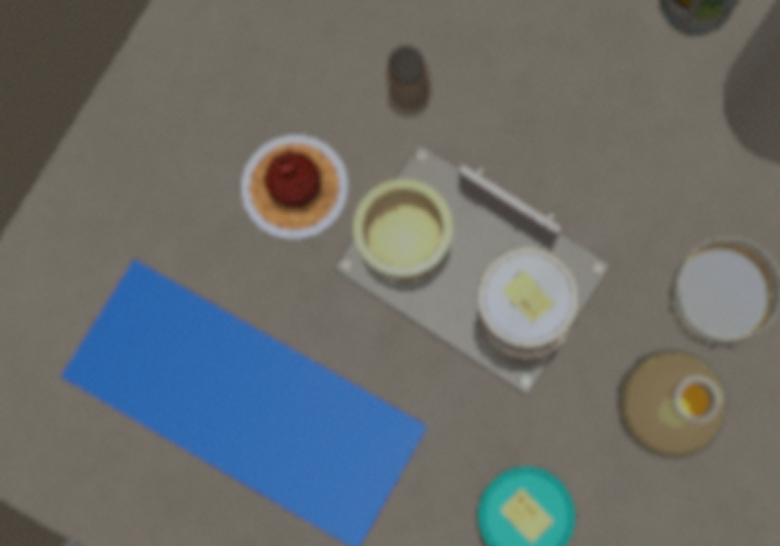

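Stack at side crop (248,330), cup at (305,250), bulb upright on the coaster at (333,178), flask and vial unmoved. Handing in.

```bash
python3 -c "
from rig import ticket
print(ticket.hand_in())"
```

```text
the job is handed in; nothing more can be done
None
```

The job is done and handed in at about 52 s of the 109 s limit. Both tins and the cup went upright onto the mat. The bulb then went onto the coaster, and after it the cup, the tall tin and the short tin went back on the rack, with the short tin on the tall one. I saw nothing tip over.

- **Return positions:** Comparing the last pictures with the first, the short tin is within about 0.6 mm of where it started. The tall tin is within about 0.4 mm, and the cup is 0.9 mm off in the top camera and 1.4 mm in the side camera. Some of these image matches were only moderate (0.80–0.82 for the side match on the cup and the top match on the short tin).
- **One correction:** The first return of the tall tin failed the check by about 4 mm, because the jaws had pushed it when picking it up. I lifted it again and reset it before stacking the short tin.
- **Bulb:** It stands upright on the coaster, an estimated 1–2 mm from the middle. I checked that with the wrist camera just before setting it down, and only by eye afterwards.
- **Flask and vial:** Neither shows any movement in the top picture.
- **Forces:** The highest wrist force reading I saw at the end of a move was about 34 N, while setting the short tin on the mat.

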